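# Make up the empty take-up reel on the film winder

## Task

Make up the empty take-up reel on the film winder's upright spindle: thread on the spacer collar, then the spoked flange with its hub upward, then the small film core that stands on edge in the wooden rack, each lying flat and fully home on the one below. Then lift the knurled spring ring on the guide arm, swing the arm round to its other notch, beside the reel, and let the pin drop fully home. Leave the two larger cores in the rack, and the jar, the tape reel, the tin and the glue stick where they are.

Things in the scene. Friction and masses are not known exactly. Their poses are not given: they have to be found in the camera images.
- spindle_foot (a point): fixed film winder, grey base 12 mm high running from the spindle along this point's -y to the arm pivot. Point on the spindle axis, on its shoulder 14 mm above the bench, where the stack begins; z up. Steel spindle 20 mm in diameter, tip 62 mm above this point, its top 8 mm a cone. Finished stack above this point: spacer 0-30 mm, flange plate 30-36 with hub to 48, core 36-54
- spacer_mid (a point): spacer collar: plain aluminium tube standing on end, 50 mm outside, 25 mm bore, 30 mm tall; point at its centre, 15 mm above its underside; z along its axis
- flange_hub (a point): reel flange: aluminium disc with five spokes, lying flat, 110 mm across, 6 mm thick (rim 9 mm wide); in its middle a round hub 36 mm across stands 12 mm above the plate; bore 25 mm. Point at mid-height of that hub, on the axis, 12 mm above the flange's underside; z along the axis, up at the start
- core_mid (a point): the small film core: white plastic ring 60 mm outside, 40 mm bore, 18 mm wide, alike on both faces; it goes over the flange's hub. Point at its centre; z along its axis. At the start it stands on edge in the rack, axis level along the rack's row, centre about 48 mm above the bench, leaning up to 4 degrees
- big_core_a_mid (a point): a larger film core, 76 mm outside, 40 mm bore, 18 mm wide, also on edge in the rack, to stay there; point at its centre, z along its axis
- big_core_b_mid (a point): the other larger film core, same size as the first, to stay in the rack; point at its centre, z along its axis
- core_rack: low wooden rack, fixed, 86 mm (x) by 192 mm (y) with a row of three places 62 mm apart along its y; each core rests on two lengthwise dowels between four thin pegs 44 mm high that stand 20 mm either side of the row's middle line. Origin at the centre of its underside. Which core is in which place varies
- pivot_axis (a point): axis of the guide arm's pivot on the winder, 0.15 m from the spindle; point 63 mm above the bench, level with the middle of the knurled ring when the pin is home. Base and index plate reach at most 76 mm out from this axis, the base 46 mm out from the spindle axis
- index_ring_grip (a point): knurled dark steel ring on the guide arm, 60 mm out from the pivot: 28 mm across, 18 mm tall from 54 to 72 mm above the bench with the pin home; point at its centre. Its pin goes down into a notch of the fixed index plate; lift the ring straight up (5 N rising to 7.5 N) to draw the pin
- guide_arm (a joint): angle of the guide arm in rad: about 0 in the parked notch (start), 1.22 in the running notch; grows clockwise seen from above, towards the spindle; end stops at -0.03 and 1.25; 2 mm of pin play each way in a notch. Flat arm, top 38 mm above the bench, with a white guide roller 26 mm across and 67 mm high at 115 mm from the pivot
- index_ring (a joint): lift of the knurled ring in m: 0 with the pin home in a notch, 0.014 fully up; the pin is clear of the notch from 0.009 up; a spring pushes it down
- jar: a round white jar with a black cap, 64 mm across and 68 mm tall; bystander, loose; origin at the centre of its underside
- reel_of_tape: a reel of cream cotton tape standing on end, flanges 88 mm across, 105 mm tall; bystander, loose; origin at the centre of its underside
- tin: a flat dark green hinged tin, 94 x 134 x 37 mm (134 along its y); bystander, loose; origin at the centre of its underside
- stick: a slim glue stick standing on end, 28 mm across and 96 mm tall; bystander, loose; origin at the centre of its underside
Mind the look-alikes: they are no part of the job. What is shaped like the part that bears core_mid but orange or yellow is not meant.

How it is judged:
On the way, in this order (a step that is already met when the one before it is completed fails the run):
1. the spacer is down on the spindle's shoulder (horizontal distance between spacer_mid and spindle_foot below 0.006 m and z of spacer_mid in the frame of spindle_foot between 0.011 and 0.019 m and angle between the z axis of spacer_mid and the z axis of spindle_foot, either way round below 0.06 rad), for 0.2 s.
2. the flange, hub up, is threaded down on to the spacer (all of step 1 and horizontal distance between flange_hub and spindle_foot below 0.006 m and z of flange_hub in the frame of spindle_foot between 0.038 and 0.046 m and angle between the z axis of flange_hub and the z axis of spindle_foot, either way round below 0.06 rad and angle between flange_hub's own z axis and vertical below 0.06 rad), for 0.2 s.
3. the small core is threaded on and lies flat on the flange (all of step 2 and horizontal distance between core_mid and spindle_foot below 0.006 m and z of core_mid in the frame of spindle_foot between 0.041 and 0.049 m and angle between the z axis of core_mid and the z axis of spindle_foot, either way round below 0.06 rad), for 0.2 s.
4. the guide arm is in the running notch with its pin home (value of joint guide_arm between 1.17 and 1.275 rad and value of joint index_ring below 0.003 m), for 0.2 s.
At the end, for the whole second after the job is handed in: Spacer, flange (hub up) and small core lie stacked on the spindle in that order, each within 6 mm of its axis, 4 mm of its seated height and 0.06 rad of level, at rest; the guide arm is in the running notch (1.17 to 1.275 rad), its ring within 3 mm of its lowest position (all of step 3 and all of step 4 and linear speed of each of spacer, flange, core below 0.01 m/s); the robot touches nothing.
It fails at once if a larger core is moved by more than 30 mm (distance of any of big_core_a_mid, big_core_b_mid from where it was at the start of the episode above 0.03 m).
It fails at once if the jar, the tape reel, the tin or the glue stick is moved by more than 30 mm or tipped over (distance of any of jar, reel_of_tape, tin, stick from where it was at the start of the episode above 0.03 m or angle between any of jar, reel_of_tape, tin, stick's own z axis and vertical above 0.5 rad).
It also fails if it takes over 72 s, if anything falls off the work surface, if the arm or the gripper's body presses on something with over 40 N, if the wrist force passes 120 N, or if a joint passes its speed limit or range.

## Robot

A 6-joint arm with a two-finger parallel gripper is mounted at the origin on the work surface; the furniture and walls round the work are solid. World frame = base frame: x ahead of the robot, y to its left, z up, the work surface at z = 0. Lengths are in m, angles in rad, forces in N, time in s.
With the tool pointing down it reaches from about 0.3 to 0.875 m from the base axis. Payload 6.4 kg.
Tool frame: the origin (TCP) lies at the centre of the arm's flange, where the gripper is bolted on; the fingertips stand 173 mm ahead of it and the grasp point (between the pads) lies 155 mm ahead of it; x points along the fingers, z is the direction in which the jaws open and shut, and the axes are right-handed (so a half turn about x gives the same grasp; the last joint's range is limited). The gripper opens to 85 mm and grips with 20 to 120 N. Pads are 22 mm wide; open, the fingers measure 114 mm over their backs; the gripper's body (76 mm by 85 mm) begins 54 mm behind the grasp point. The pads swing forward as they close: fully open they stand 13 mm farther back than shut.
Start: joints at [1.055, 0.181, 1.607, -0, 1.354, -0.206], TCP at [0.175, 0.548, 0.405] pointing down, gripper open.
Joint ranges: [-2.99, 2.99], [-0.89, 2.07], [0.3, 2.58], [-1.14, 4.28], [0, 2.63], [-3.12, 3.12]. Speed limits (rad/s): [2.57, 2.57, 3.01, 3.14, 3.14, 3.14].

## Interface

Orientations are given as a rotation vector (axis times angle).
In Python, from station import read_state, camera, finish_job gives the robot as it stands.
- The arm moves only by the shell command python3 -m creep 'ROWS' [FORCE]. ROWS is JSON, one flat list of numbers, 5 for each row, row after row: the opening, from 0 (shut) to 1 (fully open), then the shift along the tool's x, y, z in mm, then the turn about the tool's x in degrees. A call has 1 to 5 rows; each row is the pose to reach, as a shift and turn from the pose commanded when the call began, along the tool's axes at that moment; what a row does not reach only later rows make up. A row lasts 1/12 s, in which the tool goes at most 41.7 mm and 7.16 degrees, less where a joint would pass 70% of its speed; a pose out of reach is approached as far as the arm can. A call with a gripper value outside its range is refused whole. The fingers move at their own pace and stop on an object; FORCE is the grip in N (left out, the last holds). Time passes only in rows, so rows that repeat a pose let the fingers close. It gives the time, the measured TCP pose, the force and the opening at its end, in the units of the state.
- read_state(): the state, without advancing time (a new reading comes with each control period).
- camera(name): name is "scene" or "top" or "wrist"; returns a dict with "color" (480x640x3 uint8, red, green, blue), "range_z" (480x640 float32, m along the optical axis (not along the pixel's ray), 0 where there is no reading), "fx", "fy", "cx", "cy" (pixels), "dist" ([k1, k2, p1, p2, k3] as OpenCV has them; the pictures are not rectified), "rvec" (rotation vector, rad) and "tvec" (3), from world to camera coordinates, as OpenCV has them. Camera axes: x right, y down, z forward; pixel columns grow to the right and rows downward; lengths in m; the calibration is good to about 2 mm. A picture is of the moment at which its call begins.
- finish_job(): hands the job in, once; it reports no verdict.
The state is a dict: "t": time; "joint_pos": joint angles; "qvel": joint speeds; "joint_torque": joint torques, N m; "position": TCP position; "ee_rot": TCP orientation; "force": force on the tool from outside, world axes, zero at the start; "ft_torque": the same for the moment, N m; "gripper_width": opening from 0.0 (shut) to 1.0 (fully open).
Only numpy, scipy, OpenCV 4.12 (cv2) and the standard library are available. Lean on these libraries where they do the work, as an engineer would, in place of code of your own. Each camera call takes 0.05 s, during which the arm holds its last target.

## Working session

There is one attempt and no reset: what is moved stays moved. The work goes in short steps, Python scripts to look and compute and a shell command to move; the robot and the scene stay as the last step left them, time stands still between calls to the robot, and variables do not carry over. Pictures are saved under pics/ and viewed, and the job is handed in when it is done.

```bash
ls; mkdir -p pics; python3 - <<'E'
from station import read_state,camera
import cv2,numpy as np
print(read_state())
for n in ["scene","top","wrist"]:
    c=camera(n); cv2.imwrite(f"pics/{n}0.png",c["color"][:,:,::-1]); np.save(f"{n}0.npy",c,allow_pickle=True)
    print(n,c["fx"],c["fy"],c["cx"],c["cy"],c["dist"],c["rvec"],c["tvec"], (c["range_z"]>0).mean())
E
```

```text
pics
{'t': 0.0, 'joint_pos': array([ 1.05471600e+00,  1.81522713e-01,  1.60803746e+00, -2.08820907e-05,
        1.35379505e+00, -2.06277636e-01]), 'qvel': array([ 0.00075227, -0.0017584 ,  0.00040383, -0.00011896,  0.00049332,
       -0.00061646]), 'joint_torque': array([ 4.65714529e-04, -4.44880486e+01, -3.51331723e+01, -1.63096911e-04,
        9.19775048e-03,  9.78571933e-06]), 'position': array([0.17514061, 0.54739851, 0.40377996]), 'ee_rot': array([-0.97886991,  1.34161922,  0.97763525]), 'force': array([ 0.09649182,  0.12798004, -0.13047702]), 'ft_torque': array([-0.01574652, -0.04353836, -0.04165717]), 'gripper_width': 0.9972633903717355}
scene 514.167333865533 514.167333865533 319.17572483731584 239.88104461232183 [-0.09783942  0.          0.          0.          0.        ] [ 2.00491029 -0.73436989  0.4023208 ] [-0.33745153  0.18536227  1.06504313] 0.9847298177083333
top 554.3432173171727 554.3432173171727 314.8159175411044 233.08988445986495 [-0.12035403  0.          0.          0.          0.        ] [ 2.13483843 -2.2000602   0.0737876 ] [0.01105813 0.42560399 1.73548441] 0.9960123697916666
wrist 390.5270505004751 390.5270505004751 324.1304792037962 244.01244466445718 [-0.07732165  0.          0.          0.          0.        ] [-2.34192051 -1.71197086 -0.2411087 ] [-0.57348975 -0.03646935  0.37905939] 0.9959700520833333
```

View pics/scene0.png

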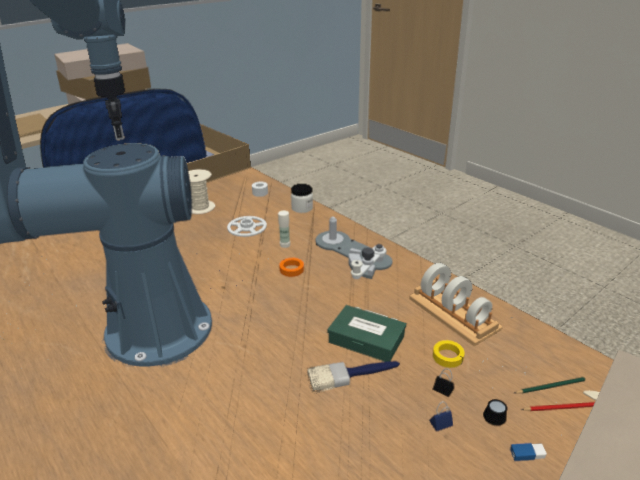

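View pics/top0.png

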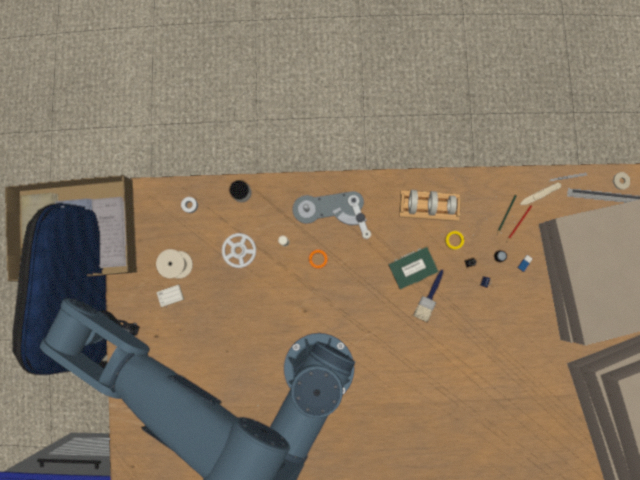

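View pics/wrist0.png

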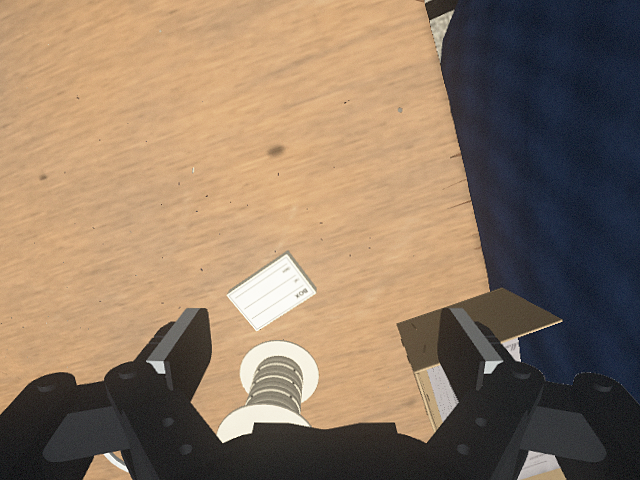

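```bash
cat > h.py <<'E'
import cv2,numpy as np
from station import read_state,camera
from scipy.spatial.transform import Rotation as R
def K(c): return np.array([[c["fx"],0,c["cx"]],[0,c["fy"],c["cy"]],[0,0,1.]])
def rays(c,px):
    p=cv2.undistortPoints(np.array(px,float).reshape(-1,1,2),K(c),np.array(c["dist"])).reshape(-1,2)
    d=np.c_[p,np.ones(len(p))]; Rm=cv2.Rodrigues(np.array(c["rvec"]))[0]
    return -Rm.T@np.array(c["tvec"]), d@Rm   # origin, world dirs (unit depth)
def onplane(c,px,z):
    o,d=rays(c,px); return o+d*((z-o[2])/d[:,2])[:,None]
def cloud(c):
    v,u=np.mgrid[:480,:640]; o,d=rays(c,np.c_[u.ravel(),v.ravel()])
    return (o+d*c["range_z"].reshape(-1,1)).reshape(480,640,3)
def proj(c,P):
    return cv2.projectPoints(np.array(P,float).reshape(-1,1,3),np.array(c["rvec"]),np.array(c["tvec"]),K(c),np.array(c["dist"]))[0].reshape(-1,2)
def load(n): return np.load(n,allow_pickle=True).item()
def fitcircle(p):
    A=np.c_[2*p[:,:2],np.ones(len(p))]; s=np.linalg.lstsq(A,(p[:,:2]**2).sum(1),rcond=None)[0]
    return s[0],s[1],np.sqrt(s[2]+s[0]**2+s[1]**2)
def toolrel(st,P,depth=None):
    """world vec from grasp point to P expressed in tool axes (mm)"""
    Rm=R.from_rotvec(st["ee_rot"]).as_matrix()
    return Rm.T@(np.array(P)-st["position"])*1000-np.array([155,0,0])
def snap(n,tag):
    c=camera(n); np.save(f"{tag}.npy",c,allow_pickle=True); cv2.imwrite(f"pics/{tag}.png",c["color"][:,:,::-1]); return c
E
python3 - <<'E'
from h import *
for n,(x0,y0,w,h) in {"top":(140,160,350,150),"scene":(180,160,340,200)}.items():
    c=load(n+"0.npy"); im=c["color"][y0:y0+h,x0:x0+w,::-1]
    k=800/w; cv2.imwrite(f"pics/{n}0c.png",cv2.resize(im,None,fx=k,fy=k,interpolation=cv2.INTER_CUBIC))
c=load("top0.npy"); P=cloud(c)
for nm,(u,v) in dict(spacer=(189,205),flange=(239,250),spind=(307,209),jar=(239,190),stick=(283,240),roll=(366,234),ringq=(361,216),piv=(353,202),core=(451,205),tape=(170,263)).items(): print(nm,P[v,u].round(3))
print(R.from_rotvec(read_state()["ee_rot"]).as_matrix().round(3))
E
```

```text
spacer [ 0.532  0.405 -0.003]
flange [0.38  0.243 0.002]
spind [0.497 0.019 0.064]
jar [0.564 0.23  0.064]
stick [0.401 0.094 0.098]
roll [ 0.413 -0.159  0.074]
ringq [ 0.47  -0.146  0.067]
piv [ 0.517 -0.124  0.05 ]
core [ 0.494 -0.424  0.079]
tape [0.341 0.441 0.099]
[[-0.001 -0.952  0.305]
 [-0.001  0.305  0.952]
 [-1.     0.    -0.001]]
```

View pics/top0c.png

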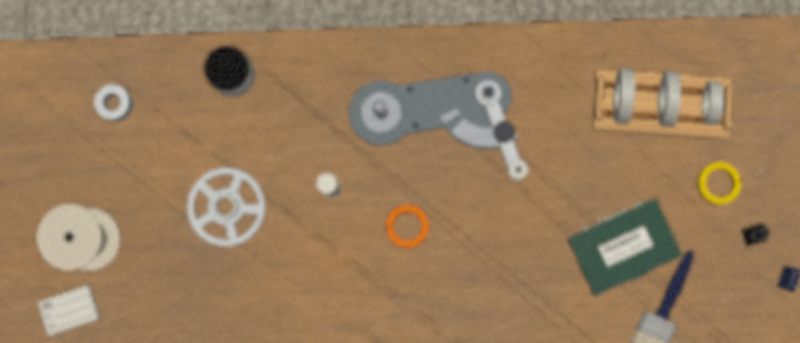

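View pics/scene0c.png

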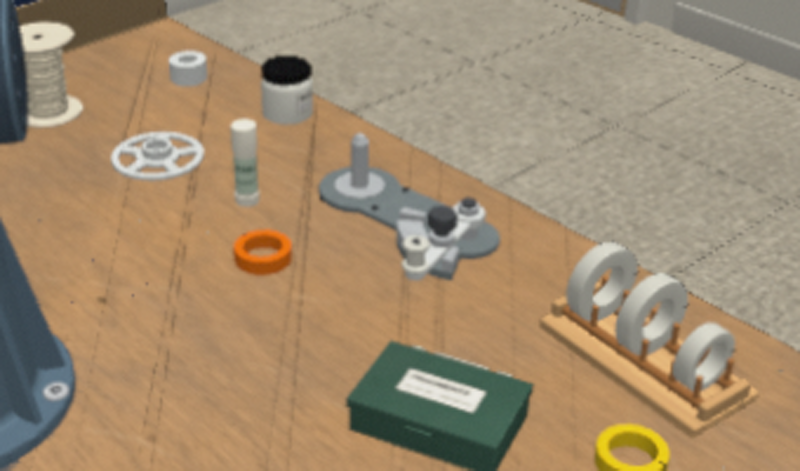

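```bash
python3 - <<'E'
from h import *
s=read_state(); c=load("wrist0.npy")
Rm=cv2.Rodrigues(c["rvec"])[0]; o=-Rm.T@c["tvec"]
T=R.from_rotvec(s["ee_rot"]).as_matrix()
print("cam in tool",T.T@(o-s["position"]),"\naxes in tool (cols=camx,y,z)\n",(T.T@Rm.T).round(3))
g=s["position"]+T@np.array([.155,0,0]); print("grasp px",proj(c,g), [proj(c,s["position"]+T@np.array([.155+d,0,0])).round() for d in (.05,.1,.2)])
# spacer from top: bright mask, top face z=.03
c=load("top0.npy"); P=cloud(c); hsv=cv2.cvtColor(c["color"],cv2.COLOR_RGB2HSV)
m=((hsv[...,1]<70)&(hsv[...,2]>110)).astype(np.uint8)
for nm,(x0,x1,y0,y1),z in [("spacer",(178,200,194,217),.03),("flange",(218,262,230,272),.004),("spacer2",(178,200,194,217),.015)]:
    mm=np.zeros_like(m); mm[y0:y1,x0:x1]=m[y0:y1,x0:x1]
    cn=max(cv2.findContours(mm,cv2.RETR_EXTERNAL,cv2.CHAIN_APPROX_NONE)[0],key=cv2.contourArea)[:,0]
    print(nm,np.round(fitcircle(onplane(c,cn,z)),4))
c=load("scene0.npy");print(cloud(c)[187,260])
E
```

```text
cam in tool [ 0.03159293  0.07168276 -0.00026029] 
axes in tool (cols=camx,y,z)
 [[ 0.002 -0.28   0.96 ]
 [ 0.001 -0.96  -0.28 ]
 [ 1.     0.001 -0.001]]
grasp px [[325.2043583  339.99850152]] [array([[325., 286.]]), array([[325., 254.]]), array([[325., 218.]])]
spacer [0.5294 0.3976 0.026 ]
flange [0.3801 0.2446 0.055 ]
spacer2 [0.5316 0.4013 0.0262]
[0.52316956 0.38580937 0.0283266 ]
```

```bash
python3 -m creep '[1,8,-38,-3,0, 1,20,-76,-7,0, 1,30,-115,-10,0, 1,42,-153,-14,0, 1,50,-190,-17,0]' 40; python3 -m creep '[1,10,-38,-3,0, 1,22,-76,-7,0, 1,34,-115,-10,0, 1,45,-153,-14,0, 1,55,-193,-17,0]'; python3 -m creep '[1,0,0,0,0,1,0,0,0,0,1,0,0,0,0]'; python3 - <<'E'
from h import *
snap("wrist","w1"); s=read_state(); print(s["t"],s["position"],toolrel(s,[.530,.399,.03]))
E
```

```text
t: 0.57
position: [0.3522, 0.4723, 0.3533]
ee_rot: [-0.979, 1.341, 0.978]
force: [0.2, 0.1, -0.4]
gripper_width: 1.0
t: 0.98
position: [0.5309, 0.3973, 0.2984]
ee_rot: [-0.978, 1.341, 0.979]
force: [0.6, 0.2, 0.5]
gripper_width: 1.001
t: 1.23
position: [0.5294, 0.3983, 0.2991]
ee_rot: [-0.977, 1.342, 0.978]
force: [-0.3, -0.1, 0.3]
gripper_width: 0.998
1.2833 [0.52891933 0.39891424 0.29961381] [114.61290404  -1.20396034   0.46223446]
```

View pics/w1.png

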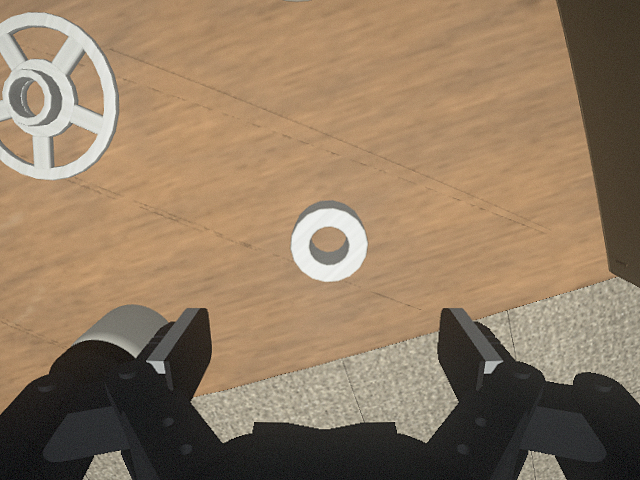

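```bash
cat >> h.py <<'E'
def white(c,box,z,thr=200,sat=60,hole=False,show=None):
    x0,x1,y0,y1=box; hsv=cv2.cvtColor(c["color"],cv2.COLOR_RGB2HSV)
    m=((hsv[...,1]<sat)&(hsv[...,2]>thr)).astype(np.uint8); mm=np.zeros_like(m); mm[y0:y1,x0:x1]=m[y0:y1,x0:x1]
    cs,hi=cv2.findContours(mm,cv2.RETR_CCOMP,cv2.CHAIN_APPROX_NONE)
    ext=[i for i in range(len(cs)) if hi[0][i][3]<0]; k=max(ext,key=lambda i:cv2.contourArea(cs[i]))
    out=[np.round(fitcircle(onplane(c,cs[k][:,0],z)),4)]
    ho=[i for i in range(len(cs)) if hi[0][i][3]==k and len(cs[i])>15]
    out+=[np.round(fitcircle(onplane(c,cs[i][:,0],z)),4) for i in ho]
    return out
E
python3 - <<'E'
from h import *
c=load("w1.npy"); s=read_state()
o=white(c,(280,380,195,290),.03); print(o,[toolrel(s,[*a[:2],.03]).round(1) for a in o])
print(white(c,(280,380,195,290),.03,thr=225))
E
```

```text
[array([0.5287, 0.4009, 0.0238]), array([0.5286, 0.4009, 0.0131])] [array([114.6,   0.6,   1.9]), array([114.6,   0.7,   1.8])]
[array([0.5286, 0.4009, 0.0235]), array([0.5286, 0.4008, 0.0134])]
```

```bash
python3 -m creep '[1,40,1,2,0, 1,80,1,2,0, 1,110,1,2,0, 1,122,1,2,0, 1,122,1,2,0]'; python3 -m creep '[0.3,0,0,0,0, 0.3,0,0,0,0, 0.3,0,0,0,0, 0.3,0,0,0,0, 0.3,0,0,0,0]' 40
```

```text
t: 1.7
position: [0.5267, 0.4009, 0.1745]
ee_rot: [-0.979, 1.346, 0.981]
force: [-0.0, -0.4, -0.4]
gripper_width: 1.0
t: 2.12
position: [0.5306, 0.4016, 0.1812]
ee_rot: [-0.978, 1.334, 0.977]
force: [-0.7, 0.4, 5.7]
gripper_width: 0.569
```

```bash
python3 -m creep '[0.3,0,0,0,0, 0.3,0,0,0,0]'; python3 -m creep '[0.3,-20,0,0,0, 0.3,-60,0,0,0, 0.3,-60,0,0,0]'; python3 - <<'E'
from h import *
snap("wrist","w2"); s=read_state(); print(s["t"],s["position"],s["force"])
print(toolrel(s,[.497,.019,.06]))
E
```

```text
t: 2.28
position: [0.5306, 0.4015, 0.1812]
ee_rot: [-0.978, 1.335, 0.977]
force: [-1.3, 1.4, 6.5]
gripper_width: 0.567
t: 2.53
position: [0.5322, 0.4023, 0.247]
ee_rot: [-0.978, 1.326, 0.975]
force: [1.9, 1.5, 0.6]
gripper_width: 0.57
2.5833 [0.53171342 0.40196449 0.24472492] [ 0.10758652 -0.16289011 -1.62349161]
[  27.28659188  -82.14521256 -376.84729343]
```

View pics/w2.png

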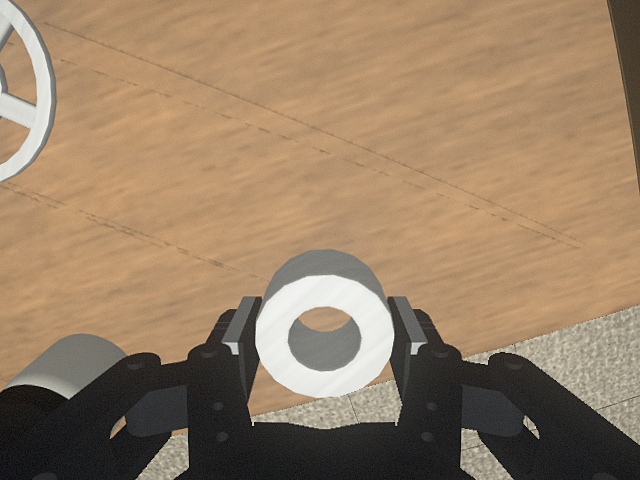

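```bash
python3 -m creep '[0.3,-30,0,-15,0, 0.3,-60,-5,-50,0, 0.3,-60,-10,-90,0, 0.3,-60,-15,-130,0, 0.3,-60,-20,-170,0]'; python3 -m creep '[0.3,0,-4,-40,0, 0.3,0,-8,-80,0, 0.3,0,-12,-120,0, 0.3,0,-15,-160,0, 0.3,0,-15,-200,0]';  python3 -m creep '[0.3,0,0,-5,0, 0.3,0,0,-5,0, 0.3,0,0,-5,0]'; python3 - <<'E'
from h import *
snap("wrist","w3"); s=read_state(); print(s["t"],s["position"],s["force"],R.from_rotvec(s["ee_rot"]).as_matrix().round(3))
print(toolrel(s,[.497,.019,.076]))
E
```

```text
t: 3.0
position: [0.4959, 0.2314, 0.2989]
ee_rot: [-0.979, 1.337, 0.978]
force: [1.5, -0.4, -1.6]
gripper_width: 0.569
t: 3.42
position: [0.4493, 0.0359, 0.2983]
ee_rot: [-0.979, 1.339, 0.977]
force: [0.1, -1.3, -0.3]
gripper_width: 0.568
t: 3.67
position: [0.4484, 0.0327, 0.2981]
ee_rot: [-0.977, 1.34, 0.976]
force: [-0.4, 0.6, -1.8]
gripper_width: 0.568
3.7167 [0.44855987 0.03336206 0.29805709] [-0.01208061 -0.21169568 -1.57799881] [[ 0.001 -0.952  0.305]
 [ 0.     0.305  0.952]
 [-1.    -0.001  0.001]]
[ 67.09849863 -50.33278833   0.96711871]
```

View pics/w3.png

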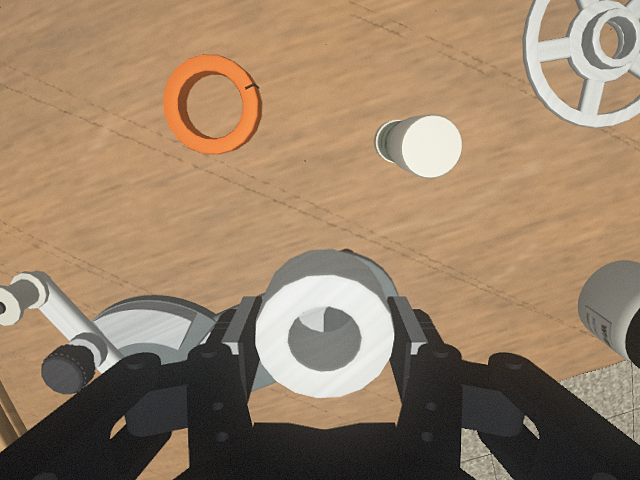

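```bash
python3 -m creep '[0.3,0,-40,0,0, 0.3,0,-80,0,0, 0.3,0,-110,0,0,0.3,0,-110,0,0,0.3,0,-110,0,0]'; python3 - <<'E'
from h import *
snap("wrist","w4"); s=read_state(); print(s["t"],s["position"],s["force"])
print(toolrel(s,[.497,.019,.076]))
E
```

```text
t: 4.13
position: [0.5545, 0.0006, 0.2971]
ee_rot: [-0.979, 1.339, 0.98]
force: [-1.3, 1.3, -1.1]
gripper_width: 0.57
4.1833 [0.55331097 0.00090164 0.2968836 ] [-0.52186543 -0.43534844 -2.48596881]
[65.99427548 58.73282114  0.16653567]
```

View pics/w4.png

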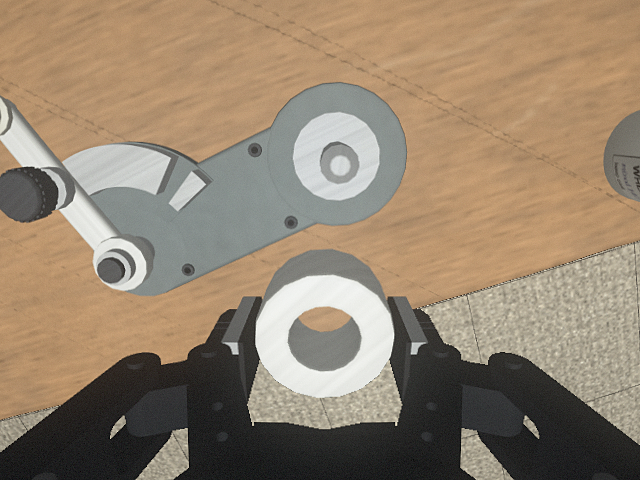

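```bash
python3 - <<'E'
from h import *
c=load("w4.npy"); s=read_state()
print("shoulder",white(c,(285,390,105,210),.014,thr=170,sat=40))
print("tip px plane",onplane(c,[[341,165]],.076))
o=white(c,(250,400,260,400),s["position"][2]-.1512,thr=200); print("held",o,[toolrel(s,[*a[:2],.1]).round(1) for a in o])
g=c["color"][140:195,310:370,::-1]; cv2.imwrite("pics/w4c.png",cv2.resize(g,None,fx=10,fy=10,interpolation=cv2.INTER_NEAREST))
# base outer
hsv=cv2.cvtColor(c["color"],cv2.COLOR_RGB2HSV)
print(hsv[157,395],hsv[157,340],hsv[165,341],hsv[150,310],hsv[157,330])
E
```

```text
shoulder [array([0.5035, 0.0242, 0.0272]), array([0.5073, 0.0247, 0.013 ])]
tip px plane [[0.50358281 0.02482442 0.076     ]]
held [array([0.5523, 0.001 , 0.0239]), array([0.5523, 0.001 , 0.0129])] [array([41.9,  0.6, -0.2]), array([41.9,  0.6, -0.2])]
[ 75  11 140] [ 90   5 218] [ 78   6 216] [110   7 218] [ 75   3 151]
```

View pics/w4c.png

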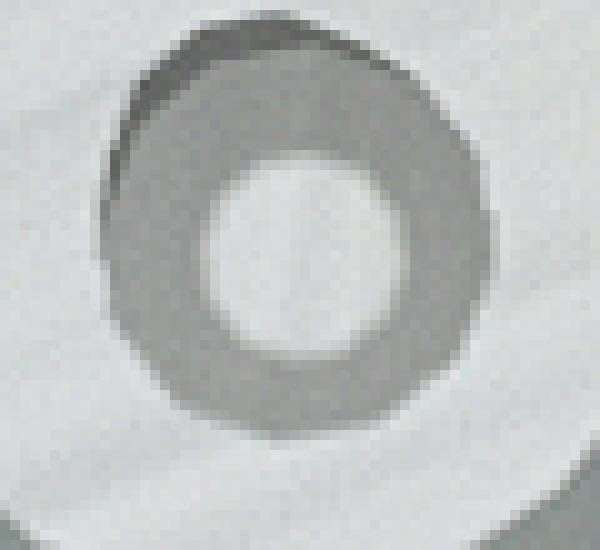

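```bash
python3 -m creep '[0.3,0,30,7,0, 0.3,0,54,7.5,0, 0.3,0,54,7.5,0,0.3,0,54,7.5,0,0.3,10,54,7.5,0]'; python3 -m creep '[0.3,10,0,0,0, 0.3,10,0,0,0]'; python3 - <<'E'
from h import *
c=snap("wrist","w5"); s=read_state(); print(s["t"],s["position"],s["force"])
o=white(c,(250,400,260,400),s["position"][2]-.1512,thr=200); print(o)
dx=np.array([.5035,.0245])-o[0][:2]; T=R.from_rotvec(s["ee_rot"]).as_matrix(); print(T.T@np.array([*dx,0])*1000)
E
```

```text
t: 4.6
position: [0.5048, 0.0236, 0.2896]
ee_rot: [-0.982, 1.336, 0.976]
force: [1.6, 0.3, -1.4]
gripper_width: 0.572
t: 4.77
position: [0.5034, 0.0231, 0.2753]
ee_rot: [-0.976, 1.342, 0.98]
force: [-0.8, -0.7, -1.4]
gripper_width: 0.567
4.8167 [0.50356822 0.02295042 0.275926  ] [ 0.12814377 -0.80988847 -1.16794039]
[array([0.5003, 0.0237, 0.0237]), array([0.5003, 0.0237, 0.0128])]
[-0.00971694 -2.80343433  1.73800504]
```

View pics/w5.png

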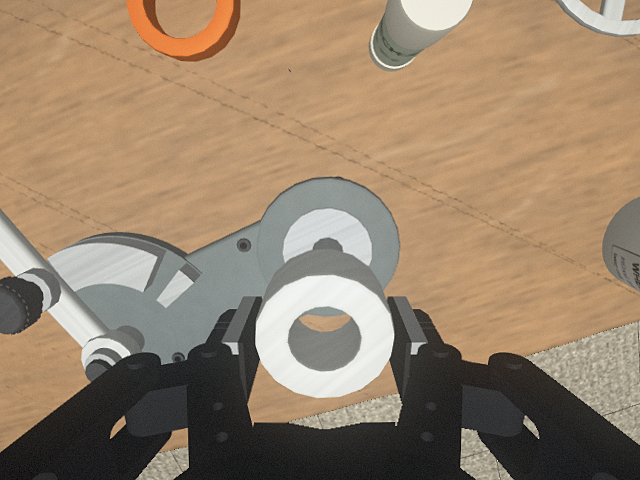

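```bash
python3 - <<'E'
from h import *
c=load("w5.npy"); s=read_state(); T=R.from_rotvec(s["ee_rot"]).as_matrix()
Rm=cv2.Rodrigues(c["rvec"])[0]; o=-Rm.T@c["tvec"]
print(T.T@(o-s["position"]), (T.T@Rm.T).round(3), T.round(4))
# shoulder outer arc
hsv=cv2.cvtColor(c["color"],cv2.COLOR_RGB2HSV)
m=((hsv[...,1]<40)&(hsv[...,2]>175)).astype(np.uint8); mm=np.zeros_like(m); mm[200:270,275:380]=m[200:270,275:380]
cn=max(cv2.findContours(mm,cv2.RETR_EXTERNAL,cv2.CHAIN_APPROX_NONE)[0],key=cv2.contourArea)[:,0]
p=onplane(c,cn,.014)
r=np.linalg.norm(p[:,:2]-[.5035,.0245],axis=1); p=p[r>.022]; print(len(p),fitcircle(p))
# base disc top arc
g=((hsv[...,0]>60)&(hsv[...,0]<115)&(hsv[...,1]<60)&(hsv[...,2]<170)&(hsv[...,2]>90)).astype(np.uint8)
mm=np.zeros_like(g); mm[170:300,250:405]=g[170:300,250:405]
cn=max(cv2.findContours(mm,cv2.RETR_EXTERNAL,cv2.CHAIN_APPROX_NONE)[0],key=cv2.contourArea)[:,0]
cn=cn[(cn[:,1]<262)&((cn[:,0]>320)|(cn[:,1]<200))]
p=onplane(c,cn,.012); print(len(p),fitcircle(p))
E
```

```text
[ 0.03210758  0.0719012  -0.0001745 ] [[ 0.001 -0.28   0.96 ]
 [ 0.001 -0.96  -0.28 ]
 [ 1.     0.002 -0.001]] [[-3.200e-03 -9.523e-01  3.050e-01]
 [ 6.000e-04  3.050e-01  9.523e-01]
 [-1.000e+00  3.200e-03 -4.000e-04]]
162 (np.float64(0.5028301458601949), np.float64(0.02459944481867954), np.float64(0.026654144243257592))
267 (np.float64(0.49172689833973815), np.float64(0.03480329107843194), np.float64(0.029950810591864448))
```

```bash
python3 -m creep '[0.3,0,-2.5,1.5,0, 0.3,0,-2.5,1.5,0, 0.3,12,-2.5,1.5,0, 0.3,18,-2.5,1.5,0, 0.3,24,-2.5,1.5,0]'; python3 -m creep '[0.3,5,0,0,0, 0.3,10,0,0,0,0.3,10,0,0,0]'; python3 - <<'E'
from h import *
c=snap("wrist","w6"); s=read_state(); print(s["t"],s["position"],s["force"])
o=white(c,(250,400,260,400),s["position"][2]-.1512,thr=200); print(o)
E
```

```text
t: 5.23
position: [0.5069, 0.0235, 0.2533]
ee_rot: [-0.978, 1.34, 0.978]
force: [-0.9, 0.7, -1.9]
gripper_width: 0.568
t: 5.48
position: [0.5064, 0.0237, 0.2426]
ee_rot: [-0.977, 1.341, 0.979]
force: [-0.2, 0.1, -2.0]
gripper_width: 0.569
5.5333 [0.50659357 0.02364312 0.24316393] [-1.22653627  0.18232745 -1.47078537]
[array([0.5036, 0.0242, 0.0237]), array([0.5042, 0.024 , 0.0121])]
```

View pics/w6.png

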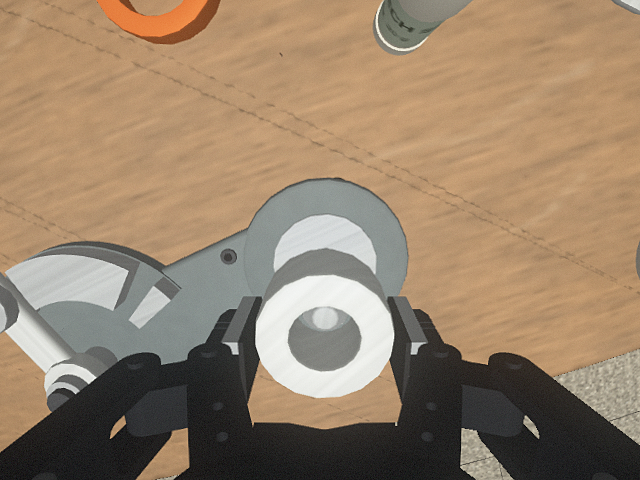

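```bash
python3 -m creep '[0.3,15,0,0,0, 0.3,30,0,0,0,0.3,40,0,0,0, 0.3,45,0,0,0, 0.3,46,0,0,0]'; python3 -m creep '[0.3,2,0,0,0, 0.3,4,0,0,0,0.3,4,0,0,0]'
```

```text
t: 5.95
position: [0.5065, 0.0237, 0.1969]
ee_rot: [-0.977, 1.341, 0.979]
force: [-0.3, -1.1, -0.8]
gripper_width: 0.572
t: 6.2
position: [0.5073, 0.0236, 0.1952]
ee_rot: [-0.979, 1.34, 0.978]
force: [-3.8, -0.3, 8.0]
gripper_width: 0.568
```

```bash
python3 -m creep '[0.85,-3,0,0,0, 0.85,-3,0,0,0,0.85,-3,0,0,0, 0.85,-25,0,0,0, 0.85,-65,0,0,0]'; python3 -m creep '[1,-40,0,0,0, 1,-60,20,20,0, 1,-60,50,48,0, 1,-60,78,75,0, 1,-60,107,103,0]';  python3 -m creep '[1,0,28,28,0, 1,0,55,50,0, 1,0,80,69,0, 1,10,80,69,0, 1,20,80,69,0]'; python3 -m creep '[1,0,0,0,0,1,0,0,0,0]'; python3 - <<'E'
from h import *
c=snap("wrist","w7"); s=read_state(); print(s["t"],s["position"],s["force"])
snap("scene","s7")
c=load("s7.npy");cv2.imwrite("pics/s7c.png",cv2.resize(c["color"][190:300,280:440,::-1],None,fx=5,fy=5))
E
```

```text
t: 6.62
position: [0.5046, 0.0239, 0.2554]
ee_rot: [-0.973, 1.347, 0.984]
force: [0.2, -0.4, 0.7]
gripper_width: 0.848
t: 7.03
position: [0.4357, 0.1552, 0.3197]
ee_rot: [-0.977, 1.338, 0.976]
force: [0.6, 0.3, -0.5]
gripper_width: 1.0
t: 7.45
position: [0.3806, 0.2457, 0.2989]
ee_rot: [-0.981, 1.336, 0.98]
force: [0.3, -0.6, -0.9]
gripper_width: 1.001
t: 7.62
position: [0.3814, 0.2436, 0.2979]
ee_rot: [-0.977, 1.342, 0.978]
force: [0.4, 0.6, -0.5]
gripper_width: 1.001
7.6667 [0.38182934 0.24355547 0.29837643] [-0.36832837  0.09666782  0.74478174]
```

View pics/w7.png

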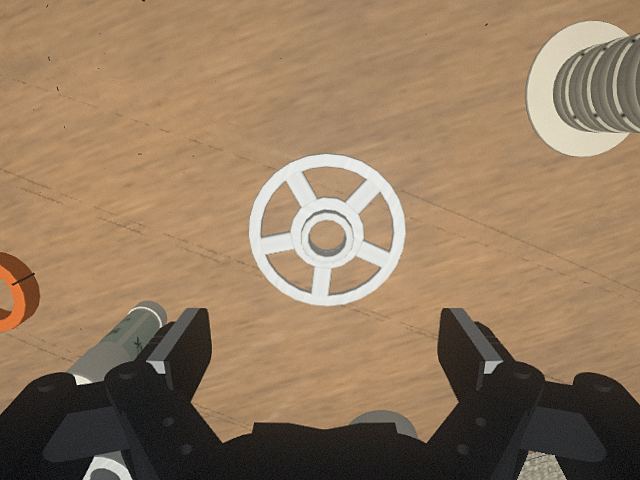

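View pics/s7c.png

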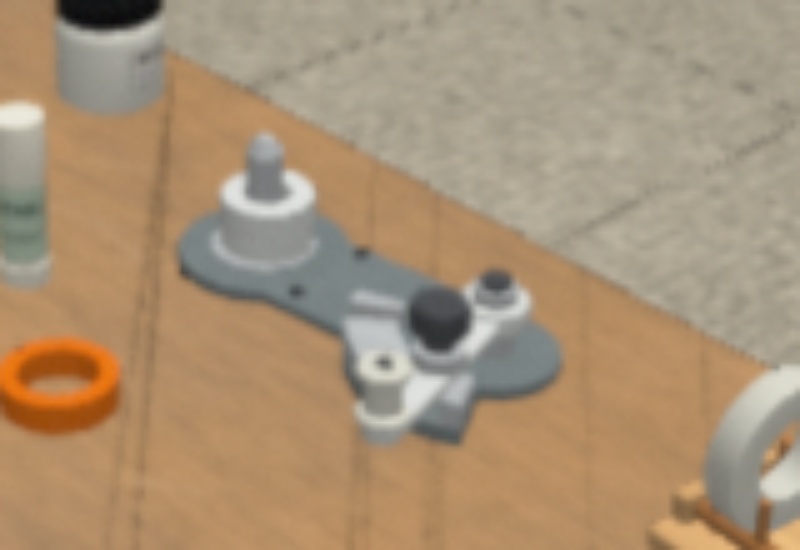

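```bash
python3 - <<'E'
from h import *
c=load("w7.npy"); s=read_state()
o=white(c,(235,420,140,320),.006,thr=185); print(o[0],toolrel(s,[*o[0][:2],.018]))
E
```

```text
[0.3785 0.2455 0.0538] [125.69407091   3.91580285   0.83030595]
```

```bash
python3 -m creep '[0.7,40,4,1,0, 0.7,80,4,1,0, 0.7,105,4,1,0, 0.7,117,4,1,0, 0.7,117,4,1,0]'; python3 -m creep '[0.15,0,0,0,0, 0.15,0,0,0,0, 0.15,0,0,0,0, 0.15,0,0,0,0, 0.15,0,0,0,0]' 50;python3 -m creep '[0.15,0,0,0,0, 0.15,0,0,0,0]'
```

```text
t: 8.13
position: [0.3769, 0.2453, 0.1791]
ee_rot: [-0.976, 1.346, 0.979]
force: [-0.8, -1.5, 0.1]
gripper_width: 0.699
t: 8.55
position: [0.3787, 0.2466, 0.1833]
ee_rot: [-0.979, 1.337, 0.976]
force: [-0.4, -2.7, 7.0]
gripper_width: 0.39
t: 8.72
position: [0.3787, 0.2467, 0.1833]
ee_rot: [-0.979, 1.337, 0.976]
force: [-0.7, -3.9, 7.6]
gripper_width: 0.392
```

```bash
python3 -m creep '[0.15,-10,0,0,0, 0.15,-30,0,0,0, 0.15,-60,0,0,0,0.15,-95,0,0,0,0.15,-120,0,0,0]';python3 -m creep '[0.15,0,0,0,0, 0.15,0,0,0,0, 0.15,0,0,0,0]'; python3 - <<'E'
from h import *
c=snap("wrist","w8"); s=read_state(); print(s["t"],s["position"],s["force"],s["ee_rot"])
E
```

```text
t: 9.13
position: [0.3778, 0.2469, 0.3051]
ee_rot: [-0.978, 1.337, 0.977]
force: [1.0, 0.6, -1.5]
gripper_width: 0.39
t: 9.38
position: [0.3772, 0.2466, 0.3015]
ee_rot: [-0.978, 1.34, 0.978]
force: [-0.8, -0.2, -1.7]
gripper_width: 0.387
9.4333 [0.37692858 0.24643226 0.3007908 ] [-0.68905061  0.38289583 -1.23082254] [-0.9776886   1.34168689  0.97884963]
```

View pics/w8.png

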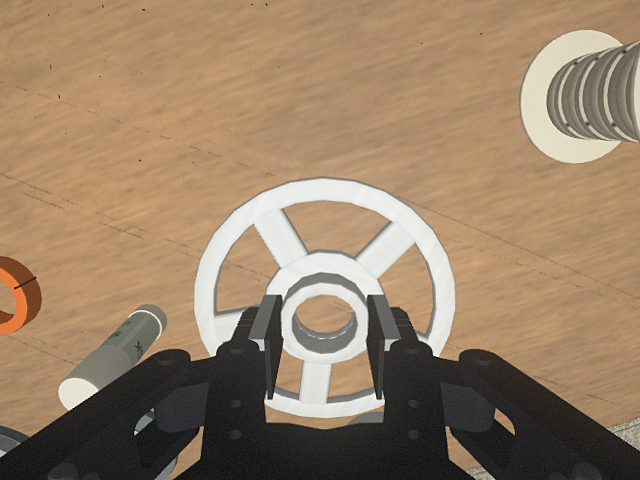

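```bash
cat >> h.py <<'E'
def arc(c,box,z,cen,rlo,rhi,thr=185,sat=60):
    """points of white-mask contours lying near an expected circle -> refined fit"""
    x0,x1,y0,y1=box; hsv=cv2.cvtColor(c["color"],cv2.COLOR_RGB2HSV)
    m=((hsv[...,1]<sat)&(hsv[...,2]>thr)).astype(np.uint8); mm=np.zeros_like(m); mm[y0:y1,x0:x1]=m[y0:y1,x0:x1]
    p=onplane(c,np.vstack([k[:,0] for k in cv2.findContours(mm,cv2.RETR_LIST,cv2.CHAIN_APPROX_NONE)[0]]),z)
    f=(*cen,0)
    for _ in range(5):
        r=np.linalg.norm(p[:,:2]-np.array(f[:2]),axis=1); q=p[(r>rlo)&(r<rhi)]; f=fitcircle(q)
    return np.round(f,4),len(q)
E
python3 - <<'E'
from h import *
c=load("w8.npy"); s=read_state(); dz=s["position"][2]-.1833
for nm,z,lo,hi in [("rim",.006,.052,.058),("rimin",.006,.043,.049),("hubtop bore",.018,.0115,.014),("hub",.018,.0165,.0195)]:
    print(nm,arc(c,(185,465,170,420),z+dz,s["position"][:2]+[-.002,0],lo,hi))
T=R.from_rotvec(s["ee_rot"]).as_matrix(); print((T.T@(np.array([.5035,.0245,0])-[.3749,.247,0])*1000).round(1))
E
```

```text
rim (array([0.3767, 0.2463, 0.0538]), 604)
rimin (array([0.3769, 0.2463, 0.0461]), 467)
hubtop bore (array([0.3769, 0.2463, 0.0128]), 183)
hub (array([0.3752, 0.2453, 0.0183]), 144)
[-1.000e-01 -1.903e+02 -1.727e+02]
```

```bash
python3 -m creep '[0.15,-20,-20,-18,0, 0.15,-25,-48,-44,0, 0.15,-25,-76,-70,0,0.15,-25,-104,-95,0,0.15,-25,-130,-119,0]';python3 -m creep '[0.15,0,-26,-24,0, 0.15,0,-48,-44,0, 0.15,10,-58,-53.5,0, 0.15,20,-58,-53.5,0,  0.15,25,-58,-53.5,0]'; python3 -m creep '[0.15,10,0,0,0, 0.15,10,0,0,0,0.15,10,0,0,0]'; python3 - <<'E'
from h import *
c=snap("wrist","w9"); s=read_state(); print(s["t"],s["position"],s["force"],s["ee_rot"])
dz=s["position"][2]-.1833
for nm,z,lo,hi in [("rim",.006,.052,.058),("rimin",.006,.043,.049),("hubtop bore",.018,.0115,.014)]:
    print(nm,arc(c,(185,465,170,420),z+dz,s["position"][:2],lo,hi))
E
```

```text
t: 9.85
position: [0.4653, 0.092, 0.3252]
ee_rot: [-0.977, 1.342, 0.98]
force: [0.5, 1.0, -2.2]
gripper_width: 0.389
t: 10.27
position: [0.5031, 0.0247, 0.2986]
ee_rot: [-0.974, 1.344, 0.981]
force: [-0.9, 0.1, -2.3]
gripper_width: 0.39
t: 10.52
position: [0.5032, 0.0261, 0.2905]
ee_rot: [-0.978, 1.341, 0.981]
force: [0.1, -0.6, -1.2]
gripper_width: 0.393
10.5667 [0.50364922 0.02602213 0.29135249] [ 0.26194146 -0.43303299 -1.64310084] [-0.97864273  1.34006083  0.97993949]
rim (array([0.502 , 0.0258, 0.0537]), 743)
rimin (array([0.5022, 0.0261, 0.0456]), 508)
hubtop bore (array([0.5017, 0.0262, 0.0127]), 157)
```

View pics/w9.png

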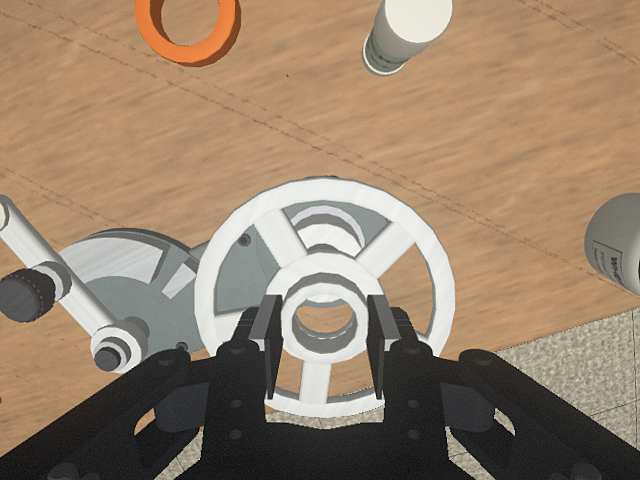

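```bash
python3 -m creep '[0.15,10,-1.9,-1,0, 0.15,20,-1.9,-1,0, 0.15,30,-1.9,-1,0, 0.15,36,-1.9,-1,0, 0.15,41,-1.9,-1,0]';python3 -m creep '[0.15,2,0,0,0, 0.15,4,0,0,0]'; python3 - <<'E'
from h import *
c=snap("wrist","w10"); s=read_state(); print(s["t"],s["position"],s["force"],s["ee_rot"])
dz=s["position"][2]-.1833
for nm,z,lo,hi in [("rim",.006,.052,.058),("rimin",.006,.043,.049),("hubtop bore",.018,.0115,.014)]:
    print(nm,arc(c,(185,465,170,420),z+dz,s["position"][:2],lo,hi))
E
```

```text
t: 10.98
position: [0.5051, 0.0236, 0.2492]
ee_rot: [-0.977, 1.341, 0.979]
force: [0.0, 0.2, -1.6]
gripper_width: 0.388
t: 11.15
position: [0.5056, 0.0235, 0.2462]
ee_rot: [-0.978, 1.34, 0.978]
force: [0.4, 0.2, -1.6]
gripper_width: 0.392
11.2 [0.50554937 0.02344793 0.2461405 ] [-1.19797269 -0.6962507  -1.28587285] [-0.97765029  1.34041632  0.97833815]
rim (array([0.5047, 0.0234, 0.0536]), 603)
rimin (array([0.505 , 0.0233, 0.0459]), 468)
hubtop bore (array([0.5049, 0.0234, 0.0127]), 195)
```

View pics/w10.png

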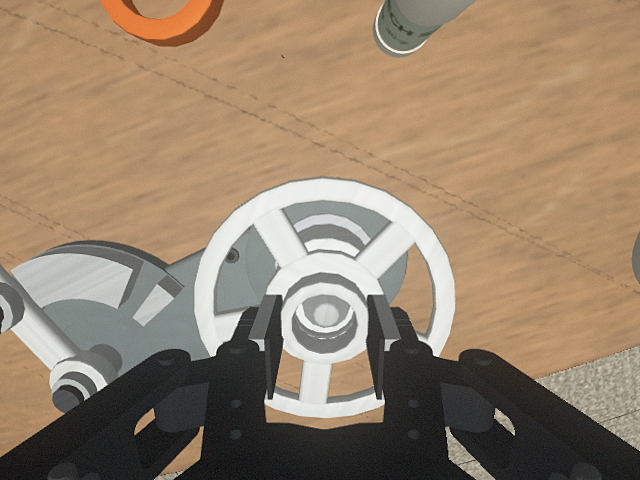

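```bash
python3 -m creep '[0.15,5,1.2,0.6,0, 0.15,10,1.2,0.6,0, 0.15,15,1.2,0.6,0, 0.15,19,1.2,0.6,0, 0.15,21,1.2,0.6,0]';python3 -m creep '[0.15,1,0,0,0, 0.15,1,0,0,0]'
```

```text
t: 11.62
position: [0.5049, 0.0245, 0.227]
ee_rot: [-0.978, 1.341, 0.979]
force: [-16.1, 1.7, 37.4]
gripper_width: 0.391
t: 11.78
position: [0.5049, 0.0245, 0.2271]
ee_rot: [-0.978, 1.341, 0.979]
force: [-13.0, 1.4, 26.5]
gripper_width: 0.391
```

```bash
python3 -m creep '[0.15,-2,0,0,0, 0.7,-2,0,0,0, 0.7,-3,0,0,0, 0.7,-4,0,0,0, 0.7,-20,0,0,0]';python3 -m creep '[1,-40,0,0,0, 1,-80,0,0,0,1,-80,0,0,0]'; python3 - <<'E'
from h import *
c=snap("wrist","w11"); s=read_state(); print(s["t"],s["position"],s["force"],s["ee_rot"])
for nm,z,lo,hi in [("rim",.05,.052,.058),("rimin",.05,.043,.049),("hubtop bore",.062,.0115,.014)]:
    print(nm,arc(c,(185,465,100,420),z,[.504,.0245],lo,hi))
snap("scene","s11")
c=load("s11.npy");cv2.imwrite("pics/s11c.png",cv2.resize(c["color"][190:340,280:520,::-1],None,fx=3.3,fy=3.3))
E
```

```text
t: 12.2
position: [0.5033, 0.0246, 0.2421]
ee_rot: [-0.975, 1.344, 0.982]
force: [-1.1, -0.5, -1.5]
gripper_width: 0.703
t: 12.45
position: [0.5075, 0.024, 0.3321]
ee_rot: [-0.984, 1.331, 0.969]
force: [1.5, -0.4, 0.6]
gripper_width: 0.999
12.5 [0.50656826 0.02410483 0.32913141] [-0.46397472 -0.1296797  -0.78110089] [-0.98277704  1.33336938  0.97150985]
rim (array([0.5049, 0.024 , 0.0537]), 451)
rimin (array([0.5048, 0.024 , 0.0461]), 350)
hubtop bore (array([0.5048, 0.0241, 0.013 ]), 116)
```

View pics/w11.png

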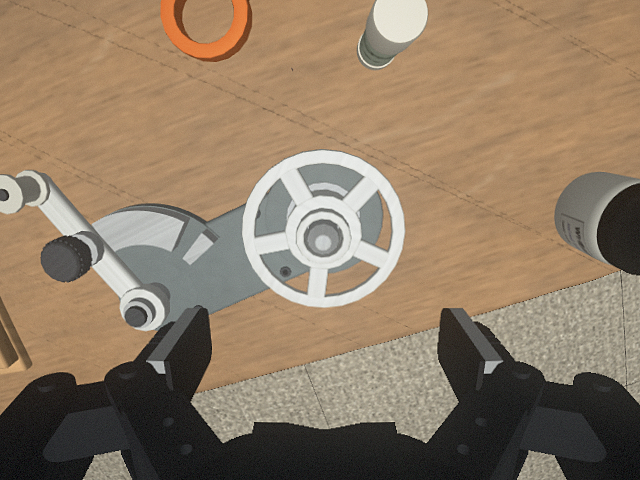

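View pics/s11c.png

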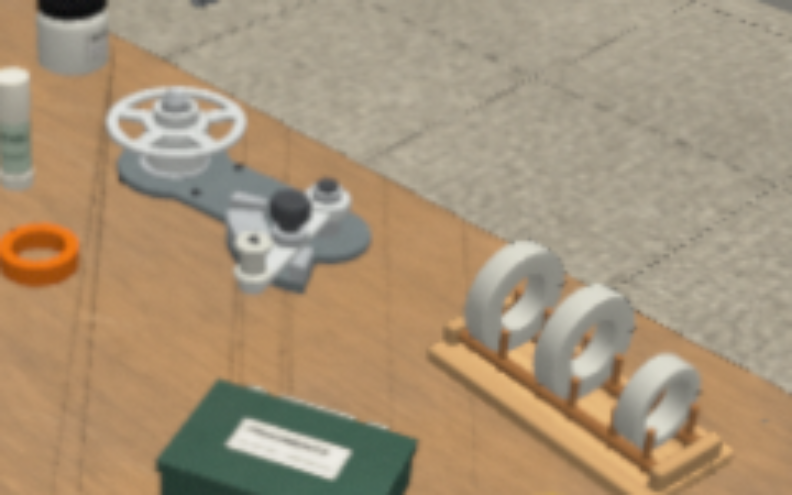

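```bash
python3 - <<'E'
from h import *
for n in("top0","s11"):
    c=load(n+".npy"); P=cloud(c); hsv=cv2.cvtColor(c["color"],cv2.COLOR_RGB2HSV)
    m=(P[...,2]>.062)&(P[...,2]<.12)&(P[...,0]>.4)&(P[...,0]<.62)&(P[...,1]<-.25)&(P[...,1]>-.5)&(hsv[...,1]<70)
    nl,lab,st,ce=cv2.connectedComponentsWithStats(m.astype(np.uint8))
    for i in range(1,nl):
        if st[i,4]>15:
            q=P[lab==i]; print(n,st[i],q.mean(0).round(4),q.min(0).round(3),q.max(0).round(3))
c=load("top0.npy")
print(onplane(c,[[140+595*.4375,160+128*.4375],[140+730*.4375,160+136*.4375],[140+597*.4375,160+70*.4375],[140+732*.4375,160+77*.4375]],.015).round(3))
E
```

```text
top0 [410 190   8  24 151] [ 0.509  -0.308   0.0842] [ 0.475 -0.32   0.062] [ 0.547 -0.297  0.101]
top0 [430 191   8  24 150] [ 0.5031 -0.3697  0.0831] [ 0.468 -0.382  0.064] [ 0.542 -0.36   0.105]
top0 [449 196   8  18 100] [ 0.4982 -0.4311  0.0715] [ 0.471 -0.443  0.062] [ 0.524 -0.421  0.083]
s11 [421 262  30  23 340] [ 0.502  -0.3124  0.0805] [ 0.472 -0.323  0.062] [ 0.545 -0.297  0.095]
s11 [443 276  29  24 360] [ 0.4948 -0.374   0.0802] [ 0.466 -0.384  0.062] [ 0.538 -0.36   0.095]
s11 [469 297  22  17 194] [ 0.491  -0.4346  0.0713] [ 0.469 -0.445  0.062] [ 0.519 -0.421  0.08 ]
[[ 0.472 -0.275  0.015]
 [ 0.455 -0.464  0.015]
 [ 0.554 -0.281  0.015]
 [ 0.538 -0.471  0.015]]
```

```bash
python3 -m creep '[1,0,-11,-38,0, 1,0,-23,-77,0, 1,0,-34,-115,0, 1,0,-46,-153,0, 1,0,-57,-190,0]';python3 -m creep '[1,0,-11,-38,0, 1,0,-23,-77,0, 1,0,-34,-115,0, 1,0,-46,-153,0, 1,0,-57,-190,0]'; python3 -m creep '[1,0,-8,-30,7, 1,0,-16,-57,14, 1,0,-16,-57,21, 1,0,-16,-57,28, 1,0,-16,-57,35]'; python3 -m creep '[1,0,0,0,7, 1,0,0,0,14, 1,0,0,0,21, 1,0,0,0,28, 1,0,0,0,35]';  python3 -m creep '[1,0,0,0,7, 1,0,0,0,7, 1,0,0,0,7]'; python3 - <<'E'
from h import *
c=snap("wrist","w12"); s=read_state(); print(s["t"],s["position"],s["joint_pos"],R.from_rotvec(s["ee_rot"]).as_matrix().round(3))
E
```

```text
t: 12.97
position: [0.5002, -0.1754, 0.3228]
ee_rot: [-0.976, 1.341, 0.981]
force: [1.5, 0.7, 0.9]
gripper_width: 0.999
t: 13.38
position: [0.4965, -0.374, 0.3222]
ee_rot: [-0.975, 1.341, 0.98]
force: [0.1, -0.7, -0.2]
gripper_width: 0.995
t: 13.8
position: [0.4944, -0.4318, 0.3216]
ee_rot: [-0.5, 1.513, 0.506]
force: [-0.1, 0.3, 0.4]
gripper_width: 1.0
t: 14.22
position: [0.4948, -0.431, 0.3219]
ee_rot: [-0.024, 1.573, 0.028]
force: [-0.0, 0.1, 0.3]
gripper_width: 1.001
t: 14.47
position: [0.4949, -0.4311, 0.3227]
ee_rot: [0.064, 1.572, -0.061]
force: [0.1, 0.0, 0.2]
gripper_width: 0.998
14.5167 [ 0.49499556 -0.43115226  0.32308758] [-8.97005628e-01  4.34113459e-01  1.45530244e+00  1.17223769e-05
  1.25456767e+00 -8.17942192e-01] [[-0.001  0.079  0.997]
 [ 0.002  0.997 -0.079]
 [-1.     0.002 -0.002]]
```

View pics/w12.png

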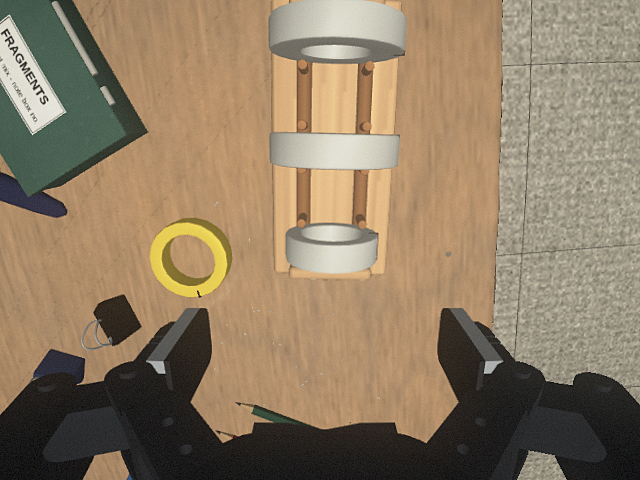

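```bash
python3 - <<'E'
from h import *
c=load("w12.npy"); P=cloud(c); s=read_state(); hsv=cv2.cvtColor(c["color"],cv2.COLOR_RGB2HSV)
T=R.from_rotvec(s["ee_rot"]).as_matrix()
m=np.zeros((480,640),bool); m[215:280,275:395]=True; m&=(hsv[...,1]<50)&(P[...,2]>.03)
Q=(P[m]-s["position"])@T*1000-[155,0,0]   # tool mm from grasp
print("n",m.sum(),"x(top) min",np.percentile(Q[:,0],[1,5]),"z range",np.percentile(Q[:,2],[.5,99.5]))
t=Q[Q[:,0]<np.percentile(Q[:,0],1)+6]; print("top strip y",np.percentile(t[:,1],[1,50,99]),"z",np.percentile(t[:,2],[1,50,99]))
for lo,hi in((0,6),(6,15),(15,30)):
    a=Q[(Q[:,0]-Q[:,0].min()>=lo)&(Q[:,0]-Q[:,0].min()<hi)]; print(lo,np.percentile(a[:,1],[1,99]).round(1),np.percentile(a[:,2],[1,99]).round(1))
# rack/core line in tool: big core next
m=np.zeros((480,640),bool); m[125:175,260:410]=True; m&=(hsv[...,1]<50)&(P[...,2]>.05)
q=(P[m]-s["position"])@T*1000-[155,0,0]; t=q[q[:,0]<q[:,0].min()+6]; print("big",np.percentile(t[:,1],[1,99]),np.percentile(q[:,2],[.5,99.5]),q[:,0].min())
E
```

```text
n 3387 x(top) min [90.49772336 91.28180478] z range [-24.73317607  32.12959752]
top strip y [-9.11953293 -0.02946507  7.9779898 ] z [-12.90041118   3.37747019  20.63926285]
0 [71.3 71.3] [-0.5 -0.5]Traceback (most recent call last):
  File "<stdin>", line 9, in <module>
    return _quantile_unchecked(
        a, q, axis, out, overwrite_input, method, keepdims, weights)
    return _ureduce(a,
                    func=_quantile_ureduce_func,
    ...<5 lines>...
                    overwrite_input=overwrite_input,
                    method=method)
    r = func(a, **kwargs)
    result = _quantile(arr,
                       quantiles=q,
    ...<2 lines>...
                       out=out,
                       weights=wgt)
    slices_having_nans = np.isnan(arr[-1, ...])
                                  ~~~^^^^^^^^^
IndexError: index -1 is out of bounds for axis 0 with size 0
```

```bash
python3 -m creep '[1,0,-0.5,3.8,0, 1,35,-0.5,3.8,0, 1,75,-0.5,3.8,0, 1,105,-0.5,3.8,0, 1,118,-0.5,3.8,0]';python3 -m creep '[1,0,0,0,0, 0.4,0,0,0,0, 0.4,0,0,0,0,0.4,0,0,0,0,0.4,0,0,0,0]' 40; python3 -m creep '[0.4,0,0,0,0,0.4,0,0,0,0]'; python3 - <<'E'
from h import *
c=snap("wrist","w13"); s=read_state(); print(s["t"],s["position"],s["force"],s["ft_torque"])
E
```

```text
t: 14.93
position: [0.4978, -0.4305, 0.2014]
ee_rot: [0.068, 1.575, -0.059]
force: [-1.0, -0.1, -1.0]
gripper_width: 0.997
t: 15.35
position: [0.5, -0.4334, 0.21]
ee_rot: [0.062, 1.566, -0.068]
force: [-0.0, -0.3, 5.1]
gripper_width: 0.671
t: 15.52
position: [0.5, -0.4334, 0.2099]
ee_rot: [0.062, 1.566, -0.068]
force: [-0.0, -0.4, 7.3]
gripper_width: 0.675
15.5667 [ 0.49993424 -0.43341424  0.20995189] [-0.70925824  0.74789261  7.18166017] [-0.0384214  -0.08793045 -0.02399737]
```

View pics/w13.png

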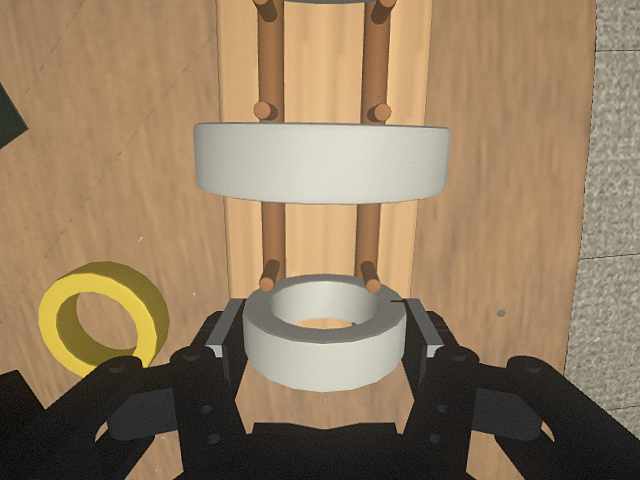

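```bash
python3 -m creep '[0.4,-10,0,0,0, 0.4,-40,0,0,0, 0.4,-80,0,0,0,0.4,-115,0,0,0,0.4,-125,10,0,0]';python3 -m creep '[0.4,0,38,-9,0,0.4,0,76,-18,0,0.4,0,114,-27,0,0.4,0,153,-36,0,0.4,0,192,-45,0]'; python3 -m creep '[0.4,0,38,-9,0,0.4,0,76,-18,0,0.4,0,114,-27,0,0.4,0,153,-36,0,0.4,0,192,-45,0]'; python3 -m creep '[0.4,0,38,-9,0,0.4,0,76,-18,0,0.4,0,114,-27,0,0.4,0,153,-36,0,0.4,0,192,-45,0]'; python3 -m creep '[0.4,0,38,-9,0,0.4,0,70,-15,0,0.4,0,70,-15,0]'; python3 - <<'E'
from h import *
c=snap("wrist","w14"); s=read_state(); print(s["t"],s["position"],s["joint_pos"],R.from_rotvec(s["ee_rot"]).as_matrix().round(3))
E
```

```text
t: 15.98
position: [0.5006, -0.4247, 0.3402]
ee_rot: [0.059, 1.562, -0.073]
force: [1.0, -1.2, 1.0]
gripper_width: 0.672
t: 16.4
position: [0.4701, -0.2252, 0.3323]
ee_rot: [0.065, 1.569, -0.066]
force: [0.4, -0.8, -0.2]
gripper_width: 0.667
t: 16.82
position: [0.441, -0.0303, 0.3325]
ee_rot: [0.065, 1.569, -0.066]
force: [0.9, 0.0, 0.8]
gripper_width: 0.675
t: 17.23
position: [0.412, 0.1648, 0.3326]
ee_rot: [0.065, 1.568, -0.065]
force: [1.3, -0.3, 0.1]
gripper_width: 0.672
t: 17.48
position: [0.4023, 0.2385, 0.3327]
ee_rot: [0.063, 1.569, -0.059]
force: [0.2, -0.5, -0.2]
gripper_width: 0.671
17.5333 [0.4027142  0.23649166 0.33238261] [2.75878473e-01 1.77019494e-02 1.94075521e+00 3.92008132e-04
 1.18212471e+00 3.53240675e-01] [[ 0.001  0.077  0.997]
 [ 0.001  0.997 -0.077]
 [-1.     0.001  0.001]]
```

View pics/w14.png

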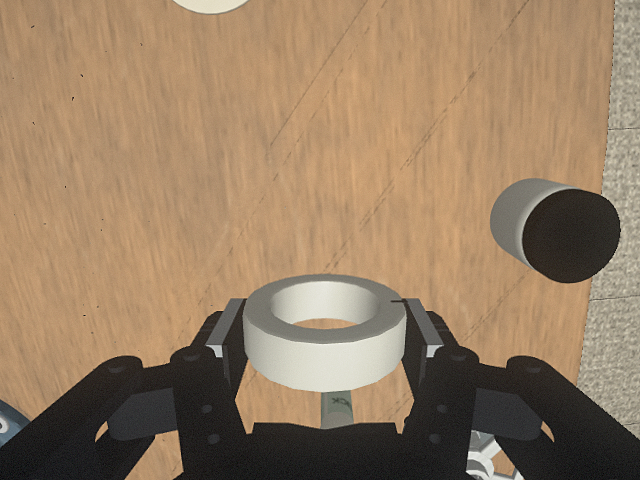

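```bash
python3 -m creep '[0.4,35,0,0,0, 0.4,75,0,0,0, 0.4,110,0,0,0,0.4,128,0,0,0,0.4,135,0,0,0]'; python3 -m creep '[0.4,3,0,0,0, 0.4,5,0,0,0,0.4,6,0,0,0,0.4,6,0,0,0]'
```

```text
t: 17.95
position: [0.4023, 0.2325, 0.1939]
ee_rot: [0.064, 1.575, -0.068]
force: [-0.7, 0.4, -0.4]
gripper_width: 0.671
t: 18.28
position: [0.4045, 0.2338, 0.1927]
ee_rot: [0.065, 1.568, -0.065]
force: [-1.9, -1.1, 2.9]
gripper_width: 0.671
```

```bash
python3 -m creep '[0.75,-2,0,0,0, 0.8,-2,0,0,0, 0.9,-2,0,0,0,0.9,-2,0,0,0,0.9,-2,0,0,0]'; python3 - <<'E'
from h import *
c=snap("wrist","w15"); s=read_state(); print(s["t"],s["position"],s["force"])
E
```

```text
t: 18.7
position: [0.404, 0.234, 0.1931]
ee_rot: [0.065, 1.569, -0.065]
force: [0.5, 0.1, -0.7]
gripper_width: 0.904
18.75 [0.4039413  0.23397021 0.19289656] [-0.68100876  0.37995366  0.81711397]
```

View pics/w15.png

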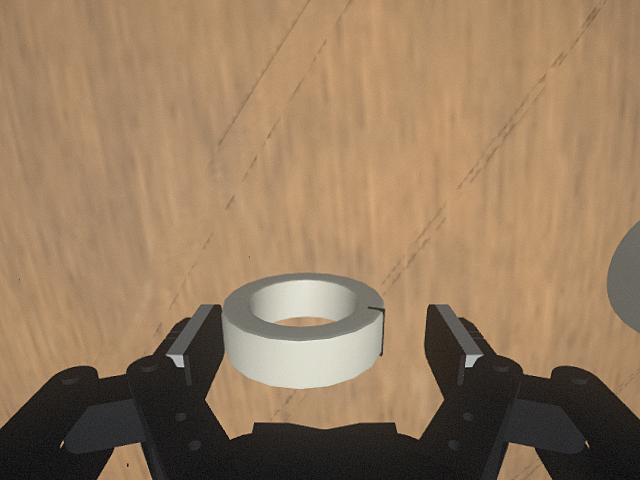

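```bash
python3 -m creep '[1,-2,0,-4,0, 1,-10,0,-8,0, 1,-45,0,-8,0, 1,-80,0,-8,0, 1,-110,0,-8,0]'; python3 - <<'E'
from h import *
c=snap("wrist","w16"); s=read_state(); print(s["t"],s["position"],s["force"])
E
```

```text
t: 19.17
position: [0.3952, 0.2347, 0.3047]
ee_rot: [0.065, 1.57, -0.065]
force: [0.7, 0.4, 1.0]
gripper_width: 1.0
19.2167 [0.39747703 0.23552587 0.31058873] [3.60116024 2.90515223 4.55953045]
```

View pics/w16.png

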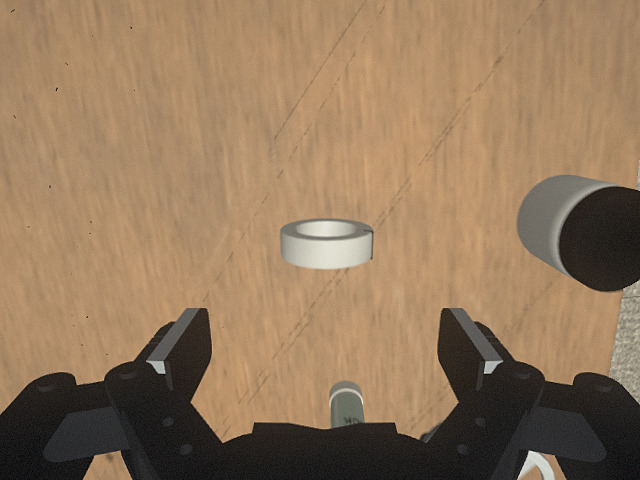

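```bash
python3 -m creep '[0,0,-30,0,0, 0,0,-55,0,0, 0,20,-55,0,0, 0,55,-55,0,0, 0,88,-55,0,0]'; python3 -m creep '[0,6,0,0,0, 0,6,10,0,0, 0,6,20,0,0, 0,6,28,0,0, 0,6,34,0,0]'; python3 -m creep '[0,0,6,0,0, 0,0,12,0,0, 0,0,18,0,0, 0,0,24,0,0, 0,0,30,0,0]'; python3 - <<'E'
from h import *
c=snap("wrist","w17"); s=read_state(); print(s["t"],s["position"],s["force"])
E
```

```text
t: 19.63
position: [0.3917, 0.1796, 0.2152]
ee_rot: [0.066, 1.565, -0.065]
force: [0.8, -0.5, -0.8]
gripper_width: 0.299
t: 20.05
position: [0.3952, 0.2154, 0.2107]
ee_rot: [0.065, 1.566, -0.063]
force: [-0.4, 0.2, 0.2]
gripper_width: 0.003
t: 20.47
position: [0.3966, 0.2442, 0.2088]
ee_rot: [0.065, 1.57, -0.065]
force: [0.1, 0.5, -0.2]
gripper_width: -0.004
20.5167 [0.39677293 0.24480278 0.20887675] [-0.92841248  0.91810148  0.40186863]
```

View pics/w17.png

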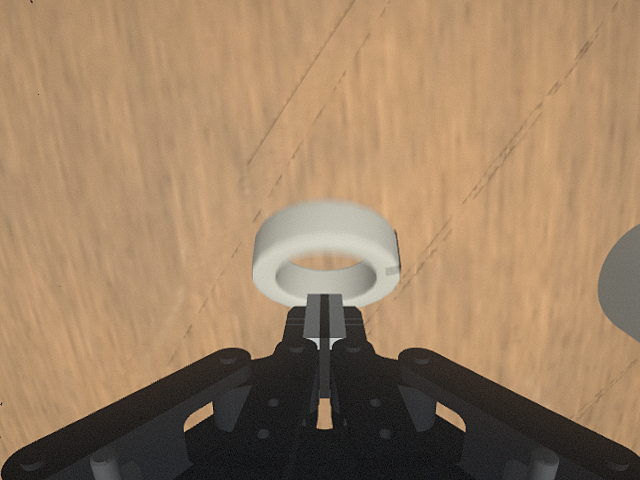

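```bash
python3 -m creep '[0,0,0,0,0, 0,0,0,0,0, 0,-30,0,0,0, 0.5,-65,0,0,0, 1,-95,0,0,0]'; python3 -m creep '[1,0,15,0,0, 1,0,15,0,0, 1,0,15,0,0]'; python3 - <<'E'
from h import *
c=snap("wrist","w18"); s=read_state(); print(s["t"],s["position"],s["force"])
E
```

```text
t: 20.93
position: [0.3964, 0.2432, 0.3047]
ee_rot: [0.065, 1.571, -0.066]
force: [1.6, 0.2, 0.5]
gripper_width: 0.272
t: 21.18
position: [0.3976, 0.2584, 0.3036]
ee_rot: [0.064, 1.57, -0.065]
force: [0.6, -0.4, 0.7]
gripper_width: 0.709
21.2333 [0.3972648  0.25808744 0.30276178] [ 0.71646309 -0.14176326 -0.47671417]
```

View pics/w18.png

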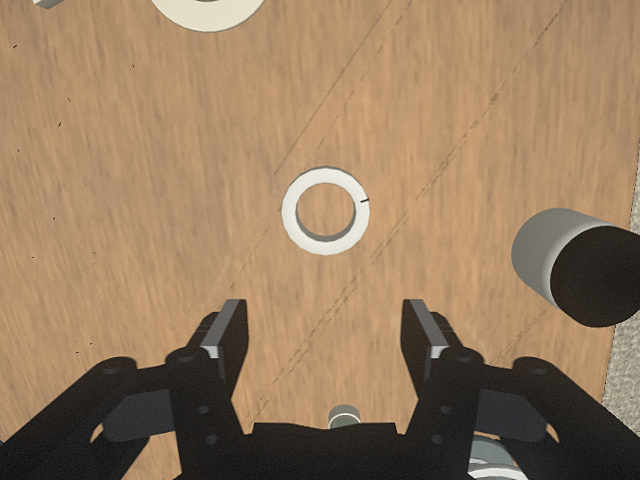

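```bash
python3 - <<'E'
from h import *
c=load("w18.npy"); s=read_state()
o=white(c,(260,395,150,270),.018,thr=175); print(o,toolrel(s,[*o[0][:2],.018]))
E
```

```text
[array([0.3991, 0.2764, 0.0288]), array([0.3993, 0.2765, 0.0203])] [129.74080627  18.70811797   0.81617972]
```

```bash
python3 -m creep '[1,20,18.5,1,0, 1,60,18.5,1,0, 1,95,18.5,1,0, 1,118,18.5,1,0, 1,126,18.5,1,0]'; python3 -m creep '[1,0,0,0,0, 0.4,0,0,0,0, 0.4,0,0,0,0,0.4,0,0,0,0,0.4,0,0,0,0]' 40; python3 -m creep '[0.4,0,0,0,0,0.4,0,0,0,0]'; python3 -m creep '[0.4,-5,0,0,0,0.4,-20,0,0,0,0.4,-60,0,0,0,0.4,-95,0,0,0,0.4,-130,0,0,0]';  python3 -m creep '[0.4,-5,0,0,0,0.4,-5,0,0,0]';python3 - <<'E'
from h import *
c=snap("wrist","w19"); s=read_state(); print(s["t"],s["position"],s["force"])
E
```

```text
t: 21.65
position: [0.3975, 0.2752, 0.1727]
ee_rot: [0.062, 1.579, -0.069]
force: [0.5, 0.1, 0.4]
gripper_width: 1.001
t: 22.07
position: [0.4012, 0.2771, 0.1799]
ee_rot: [0.065, 1.567, -0.064]
force: [-2.2, -2.2, 5.0]
gripper_width: 0.683
t: 22.23
position: [0.4012, 0.2771, 0.1799]
ee_rot: [0.066, 1.567, -0.064]
force: [-2.1, -1.4, 5.4]
gripper_width: 0.68
t: 22.65
position: [0.4003, 0.2769, 0.3106]
ee_rot: [0.066, 1.568, -0.064]
force: [0.2, 0.2, -0.3]
gripper_width: 0.68
t: 22.82
position: [0.4016, 0.2775, 0.3172]
ee_rot: [0.068, 1.561, -0.062]
force: [0.5, 0.9, -0.2]
gripper_width: 0.68
22.8667 [0.40075984 0.27707116 0.31475792] [-0.44002474 -0.07923244 -0.88040823]
```

View pics/w19.png

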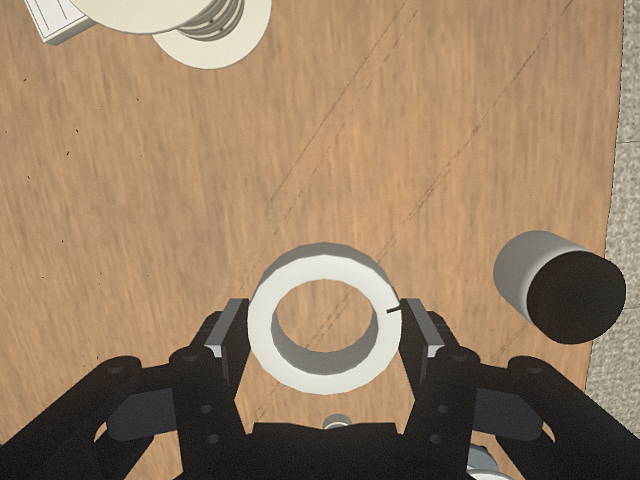

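```bash
python3 - <<'E'
from h import *
c=load("w19.npy"); s=read_state()
o=white(c,(240,412,235,400),s["position"][2]-.1619,thr=195); print(o)
print(arc(c,(240,412,235,400),s["position"][2]-.1619,o[0][:2],.0195,.0215,thr=195), arc(c,(240,412,235,400),s["position"][2]-.1619,o[0][:2],.0275,.031,thr=195))
T=R.from_rotvec(s["ee_rot"]).as_matrix(); print(T.T@(np.array([.5045,.0242,0])-[*o[0][:2],0])*1000)
E
```

```text
[array([0.4022, 0.2765, 0.0292]), array([0.4026, 0.2765, 0.0207])]
(array([0.4026, 0.2765, 0.0207]), 295) (array([0.4025, 0.2765, 0.0293]), 420)
[ 2.58491012e-02 -2.42973816e+02  1.22818174e+02]
```

```bash
python3 -m creep '[0.4,0,-36,15,0,0.4,0,-72,30,0,0.4,0,-108,45,0,0.4,0,-144,60,0,0.4,0,-180,75,0]'; python3 -m creep '[0.4,0,-36,15,0,0.4,0,-72,30,0,0.4,0,-108,48,0,0.4,0,-133,48,0,0.4,0,-133,48,0]';python3 -m creep '[0.4,0,0,0,0,0.4,0,0,0,0]';python3 - <<'E'
from h import *
c=snap("wrist","w20"); s=read_state(); print(s["t"],s["position"],s["force"])
zt=s["position"][2]-.1619
o=white(c,(240,412,235,400),zt,thr=195)[0]
o=arc(c,(240,412,235,400),zt,o[:2],.0275,.031,thr=195),arc(c,(240,412,235,400),zt,o[:2],.0195,.0215,thr=195); print("held",o)
for nm,z,lo,hi in [("rim",.05,.052,.058),("rimin",.05,.043,.049),("hub",.062,.0165,.0195),("hubtop bore",.062,.0115,.014)]:
    print(nm,arc(c,(150,465,50,260),z,[.5045,.0242],lo,hi))
E
```

```text
t: 23.28
position: [0.4595, 0.0897, 0.3111]
ee_rot: [0.065, 1.573, -0.065]
force: [0.6, 0.6, -0.4]
gripper_width: 0.676
t: 23.7
position: [0.4969, -0.0493, 0.3111]
ee_rot: [0.068, 1.572, -0.069]
force: [0.8, -0.2, -0.1]
gripper_width: 0.68
t: 23.87
position: [0.4963, -0.0447, 0.3113]
ee_rot: [0.067, 1.573, -0.065]
force: [-1.4, 0.4, -0.9]
gripper_width: 0.676
23.9167 [ 0.49637104 -0.04419585  0.31160392] [ 0.24525431  0.53982994 -0.14934749]
held ((array([ 0.4955, -0.0445,  0.0288]), 426), (array([ 0.4955, -0.0446,  0.0203]), 305))
rim (array([0.5052, 0.0238, 0.0537]), 455)
rimin (array([0.5052, 0.0242, 0.0462]), 417)
hub (array([0.5051, 0.0239, 0.0174]), 408)
hubtop bore (array([0.5052, 0.0238, 0.0129]), 138)
```

View pics/w20.png

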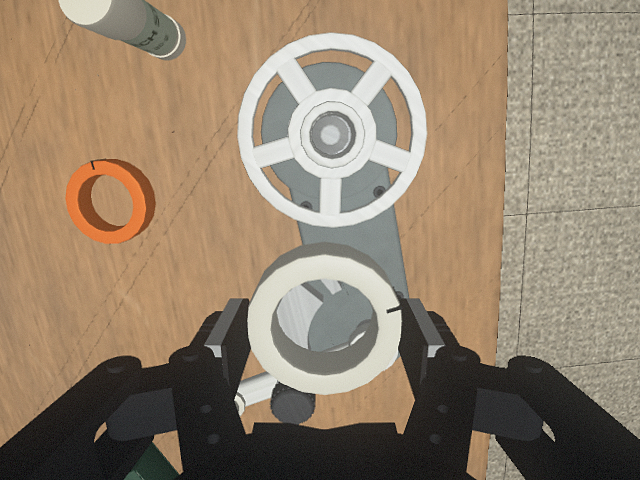

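```bash
python3 -m creep '[0.4,0,35,4,0,0.4,0,62,4.3,0,0.4,0,69,4.3,0,0.4,10,69,4.3,0,0.4,25,69,4.3,0]'; python3 -m creep '[0.4,5,0,0,0,0.4,5,0,0,0,0.4,5,0,0,0]';python3 - <<'E'
from h import *
c=snap("wrist","w21"); s=read_state(); print(s["t"],s["position"],s["force"])
zt=s["position"][2]-.1619
o=white(c,(240,412,235,400),zt,thr=195)[0]
o=arc(c,(240,412,235,400),zt,o[:2],.0275,.031,thr=195),arc(c,(240,412,235,400),zt,o[:2],.0195,.0215,thr=195); print("held",o)
for nm,z,lo,hi in [("rim",.05,.052,.058),("rimin",.05,.043,.049)]:
    print(nm,arc(c,(150,465,50,400),z,[.5045,.0242],lo,hi))
E
```

```text
t: 24.33
position: [0.5073, 0.0243, 0.2882]
ee_rot: [0.062, 1.567, -0.063]
force: [-0.2, 0.1, 0.1]
gripper_width: 0.683
t: 24.58
position: [0.5067, 0.0229, 0.2821]
ee_rot: [0.065, 1.571, -0.065]
force: [1.1, -0.1, -0.3]
gripper_width: 0.677
24.6333 [0.50706729 0.02279599 0.28274857] [ 1.01214919 -0.79209345  0.11986468]
held ((array([0.506 , 0.0233, 0.0288]), 481), (array([0.5061, 0.023 , 0.0202]), 276))
rim (array([0.5052, 0.024 , 0.0539]), 465)
rimin (array([0.5054, 0.0241, 0.0462]), 453)
```

View pics/w21.png

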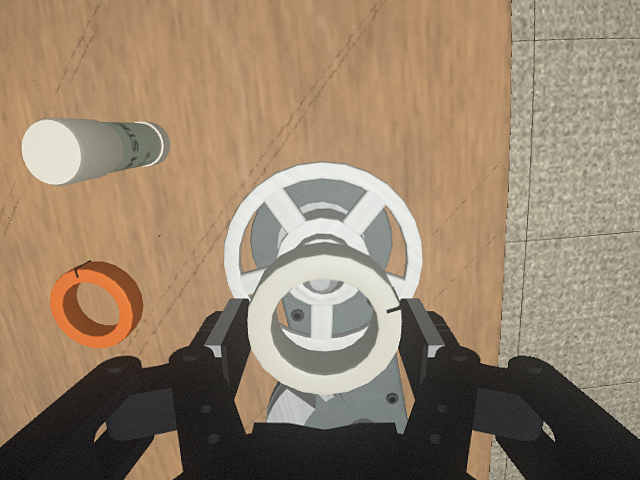

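```bash
python3 -m creep '[0.4,10,0.8,-0.8,0,0.4,20,0.8,-0.8,0,0.4,28,0.8,-0.8,0,0.4,33,0.8,-0.8,0,0.4,36,0.8,-0.8,0]'; python3 -m creep '[0.4,0,0,0,0,0.4,0,0,0,0]';python3 - <<'E'
from h import *
c=snap("wrist","w22"); s=read_state(); print(s["t"],s["position"],s["force"])
zt=s["position"][2]-.1619
o=white(c,(240,412,235,400),zt,thr=195)[0]
o=arc(c,(240,412,235,400),zt,o[:2],.0275,.031,thr=195),arc(c,(240,412,235,400),zt,o[:2],.0195,.0215,thr=195); print("held",o)
for nm,z,lo,hi in [("rim",.05,.052,.058),("rimin",.05,.043,.049)]:
    print(nm,arc(c,(150,465,50,400),z,[.5045,.0242],lo,hi))
E
```

```text
t: 25.05
position: [0.5058, 0.024, 0.2453]
ee_rot: [0.065, 1.572, -0.065]
force: [0.1, -1.1, -0.6]
gripper_width: 0.675
t: 25.22
position: [0.5063, 0.024, 0.2465]
ee_rot: [0.065, 1.57, -0.065]
force: [0.0, -0.7, 0.0]
gripper_width: 0.683
25.2667 [0.50645714 0.0240301  0.24680373] [-0.53913984  0.10721381 -0.74438903]
held ((array([0.5058, 0.0239, 0.0289]), 399), (array([0.5059, 0.024 , 0.0203]), 303))
rim (array([0.5053, 0.024 , 0.054 ]), 554)
rimin (array([0.5054, 0.0251, 0.0456]), 406)
```

View pics/w22.png

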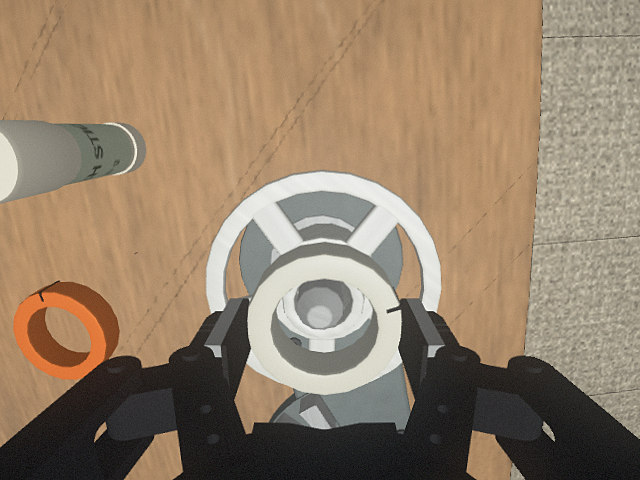

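```bash
python3 -m creep '[0.4,2,0,-0.5,0,0.4,4,0,-0.5,0,0.4,6,0,-0.5,0,0.4,8,0,-0.5,0,0.4,9,0,-0.5,0]'; python3 -m creep '[0.4,2,0,0,0,0.4,4,0,0,0,0.4,6,0,0,0,0.4,7.5,0,0,0,0.4,7.5,0,0,0]'
```

```text
t: 25.68
position: [0.5057, 0.0241, 0.2374]
ee_rot: [0.065, 1.57, -0.065]
force: [-0.7, 0.0, -1.7]
gripper_width: 0.677
t: 26.1
position: [0.5058, 0.0241, 0.2301]
ee_rot: [0.065, 1.57, -0.065]
force: [-0.0, -0.8, -0.6]
gripper_width: 0.677
```

```bash
python3 -m creep '[0.4,1,0,0,0,0.4,2,0,0,0,0.4,2.5,0,0,0]'; python3 -m creep '[0.4,-1,0,0,0,0.7,-1,0,0,0,0.75,-1,0,0,0,0.8,-1,0,0,0,0.85,-1,0,0,0]';python3 -m creep '[0.85,-1,0,0,0,0.85,-10,0,0,0,0.85,-40,0,0,0,1,-80,0,0,0,1,-90,0,0,0]'; python3 - <<'E'
from h import *
c=snap("wrist","w23"); s=read_state(); print(s["t"],s["position"],s["force"])
for nm,z,lo,hi in [("rim",.05,.052,.058),("core",.068,.0275,.031),("corein",.068,.0195,.0215)]:
    print(nm,arc(c,(150,465,50,400),z,[.505,.0242],lo,hi))
c=snap("scene","s23");cv2.imwrite("pics/s23c.png",cv2.resize(c["color"][190:340,280:520,::-1],None,fx=3.3,fy=3.3))
P=cloud(c)
E
```

```text
t: 26.35
position: [0.5061, 0.0241, 0.2297]
ee_rot: [0.065, 1.57, -0.065]
force: [-11.4, 1.0, 26.1]
gripper_width: 0.682
t: 26.77
position: [0.5057, 0.0241, 0.2284]
ee_rot: [0.065, 1.57, -0.065]
force: [-0.5, 0.3, 0.8]
gripper_width: 0.848
t: 27.18
position: [0.5076, 0.0239, 0.3247]
ee_rot: [0.064, 1.562, -0.066]
force: [1.7, -0.6, 0.4]
gripper_width: 0.998
27.2333 [0.50786347 0.02382342 0.32497452] [ 1.40756465 -0.04041137  1.10811541]
rim (array([0.5053, 0.0241, 0.0538]), 461)
core (array([0.5057, 0.0233, 0.0289]), 248)
corein (array([0.5058, 0.0234, 0.0206]), 188)
```

View pics/w23.png

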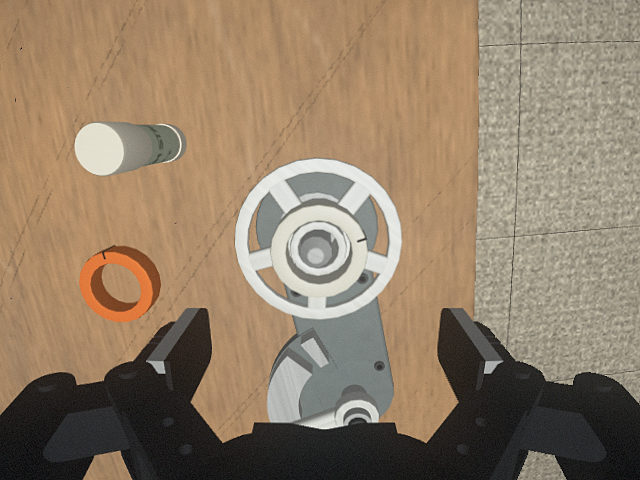

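View pics/s23c.png

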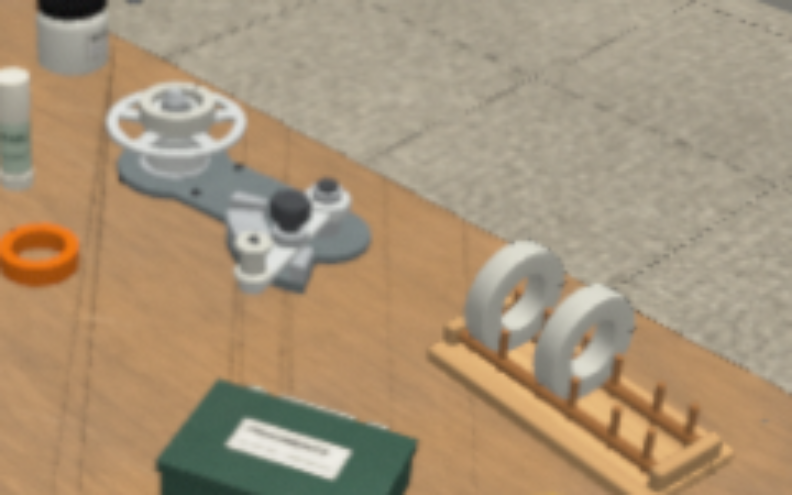

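```bash
python3 -m creep '[1,0,-40,-6,0,1,0,-80,-12,0,1,0,-120,-16,0,1,0,-155,-20,0,1,0,-166,-20,0]';  python3 -m creep '[1,0,0,0,0,1,0,0,0,0]';python3 - <<'E'
from h import *
c=snap("wrist","w24"); s=read_state(); print(s["t"],s["position"],s["joint_pos"])
E
```

```text
t: 27.7
position: [0.4709, -0.1432, 0.3178]
ee_rot: [0.067, 1.571, -0.068]
force: [-0.6, -0.0, 0.1]
gripper_width: 1.005
t: 27.87
position: [0.4717, -0.1398, 0.3178]
ee_rot: [0.068, 1.571, -0.066]
force: [-0.2, 0.6, 0.6]
gripper_width: 0.999
27.9167 [ 0.47188301 -0.13898221  0.31783648] [-5.28416056e-01  9.57424692e-02  1.89136819e+00  6.11461874e-04
  1.15638978e+00 -4.45309085e-01]
```

View pics/w24.png

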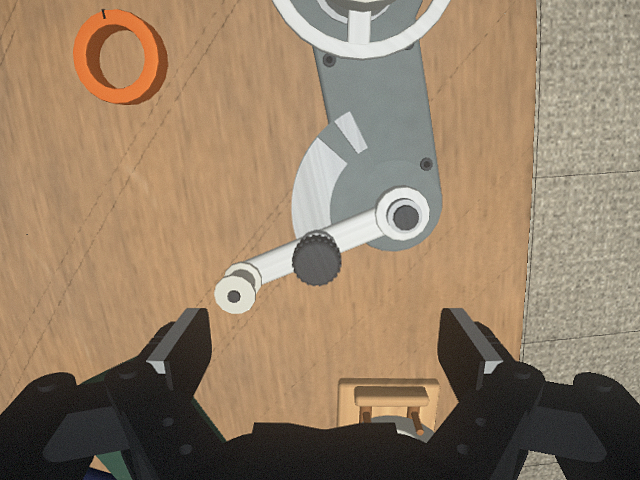

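```bash
python3 - <<'E'
from h import *
c=load("w24.npy"); s=read_state(); P=cloud(c); T=R.from_rotvec(s["ee_rot"]).as_matrix()
g=c["color"].max(2)
def dark(box,z,thr):
    x0,x1,y0,y1=box; m=np.zeros((480,640),np.uint8); m[y0:y1,x0:x1]=(g<thr)[y0:y1,x0:x1]
    cn=max(cv2.findContours(m,cv2.RETR_EXTERNAL,cv2.CHAIN_APPROX_NONE)[0],key=cv2.contourArea)[:,0]
    return cn
cn=dark((285,350,225,295),.072,110); print(cv2.boundingRect(cn))
# top face: use lower part of silhouette (the near rim of top); depth selects top
m=np.zeros((480,640),bool); m[225:295,285:350]=True; m&=(g<110)&(P[...,2]>.0695)&(P[...,2]<.076)
cn=max(cv2.findContours(m.astype(np.uint8),cv2.RETR_EXTERNAL,cv2.CHAIN_APPROX_NONE)[0],key=cv2.contourArea)[:,0]
ring=np.array(fitcircle(onplane(c,cn,.072))); print("ring",ring,P[m][:,2].mean(),cn.min(0),cn.max(0))
m=np.zeros((480,640),bool); m[270:320,205:265]=True; m&=(P[...,2]>.0635)&(P[...,2]<.071)
cn=max(cv2.findContours(m.astype(np.uint8),cv2.RETR_EXTERNAL,cv2.CHAIN_APPROX_NONE)[0],key=cv2.contourArea)[:,0]
rol=np.array(fitcircle(onplane(c,cn,.067))); print("roller",rol)
piv=ring[:2]-(rol[:2]-ring[:2])/55*60
print("piv",piv,np.linalg.norm(rol[:2]-ring[:2]), "pivot depths",P[213,405],P[213,425],P[232,400])
for z in(P[213,425][2],): print(white(c,(370,435,180,245),z,thr=190))
sp=np.array([.505,.024]); print("dist sp-piv",np.linalg.norm(piv-sp),np.linalg.norm(ring[:2]-piv))
print("ring tool",toolrel(s,[*ring[:2],.072]))
E
```

```text
(292, 230, 49, 56)
ring [ 0.46621665 -0.14260832  0.01287125] 0.07127539732963452 [293 242] [339 284]
roller [ 0.41407492 -0.15977224  0.01282203]
piv [ 0.52309853 -0.12388405] 0.05489407565099849 pivot depths [ 0.521999   -0.12120843  0.05278839] [ 0.537267   -0.12499358  0.04057201] [ 0.51962326 -0.13460199  0.04680484]
[array([ 0.5204, -0.1256,  0.0179]), array([ 0.5073, -0.1286,  0.003 ]), array([ 0.5246, -0.127 ,  0.009 ]), array([ 0.5222, -0.124 ,  0.0099])]
dist sp-piv 0.14898741314694178 0.059884446164725665
ring tool [90.83849129 -4.41139384 -4.98072798]
```

```bash
python3 -m creep '[1,0,-4.4,-5,7,1,0,-4.4,-5,14,1,0,-4.4,-5,21,1,0,-4.4,-5,28,1,0,-4.4,-5,35]'; python3 -m creep '[0.8,0,0,0,7,0.8,0,0,0,14,0.8,0,0,0,21,0.8,0,0,0,28,0.8,0,0,0,32]'; python3 -m creep '[0.8,0,0,0,0,0.8,0,0,0,0,0.8,0,0,0,0]';python3 - <<'E'
from h import *
c=snap("wrist","w25"); s=read_state(); P=cloud(c); T=R.from_rotvec(s["ee_rot"]).as_matrix(); print(s["t"],s["position"],s["joint_pos"],T.round(3))
g=c["color"].max(2)
m=(g<110)&(P[...,2]>.0695)&(P[...,2]<.076)&(np.hypot(P[...,0]-.466,P[...,1]+.1426)<.02)
cn=max(cv2.findContours(m.astype(np.uint8),cv2.RETR_EXTERNAL,cv2.CHAIN_APPROX_NONE)[0],key=cv2.contourArea)[:,0]
ring=np.array(fitcircle(onplane(c,cn,.072))); print("ring",ring,toolrel(s,[*ring[:2],.063]))
E
```

```text
t: 28.33
position: [0.4669, -0.1418, 0.3183]
ee_rot: [0.546, 1.502, -0.545]
force: [-0.0, 0.3, 0.3]
gripper_width: 1.001
t: 28.75
position: [0.467, -0.1417, 0.3182]
ee_rot: [0.975, 1.343, -0.974]
force: [-0.4, 0.1, -0.1]
gripper_width: 0.798
t: 29.0
position: [0.4669, -0.1427, 0.3185]
ee_rot: [0.969, 1.345, -0.969]
force: [1.0, 0.1, -0.4]
gripper_width: 0.8
29.05 [ 0.46687433 -0.14293802  0.31854019] [-5.40787243e-01  8.61252679e-02  1.90024860e+00  8.09570742e-05
  1.15552010e+00  7.08524536e-01] [[-0.     0.949  0.316]
 [ 0.     0.316 -0.949]
 [-1.    -0.    -0.   ]]
ring [ 0.46666223 -0.14343648  0.01289768] [100.54011962  -0.32298999   0.47668998]
```

View pics/w25.png

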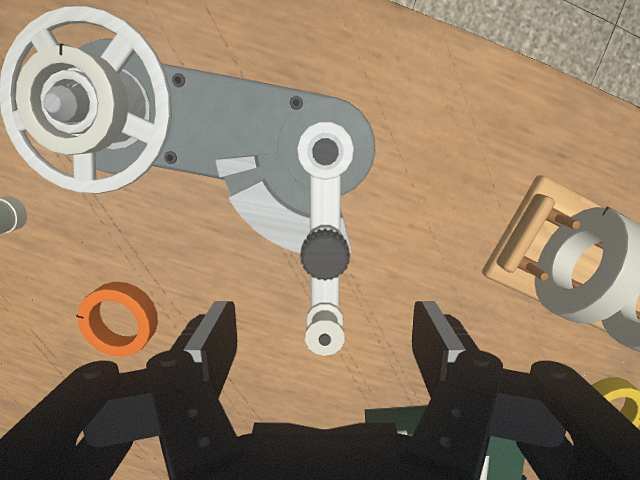

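```bash
python3 -m creep '[0.7,30,0,0.5,0,0.7,60,0,0.5,0,0.7,82,0,0.5,0,0.7,94,0,0.5,0,0.7,96,0,0.5,0]'; python3 -m creep '[0.7,0,0,0,0,0.1,0,0,0,0,0.1,0,0,0,0,0.1,0,0,0,0,0.1,0,0,0,0]' 60; python3 -m creep '[0.1,0,0,0,0,0.1,0,0,0,0,0.1,0,0,0,0]';python3 - <<'E'
from h import *
c=snap("wrist","w26"); s=read_state();print(s["position"],s["force"],s["gripper_width"])
E
```

```text
t: 29.47
position: [0.4657, -0.1433, 0.22]
ee_rot: [0.971, 1.349, -0.972]
force: [0.3, -0.6, 1.2]
gripper_width: 0.699
t: 29.88
position: [0.4675, -0.1444, 0.2242]
ee_rot: [0.971, 1.341, -0.971]
force: [-0.5, 1.0, 4.1]
gripper_width: 0.3
t: 30.13
position: [0.4675, -0.1444, 0.2242]
ee_rot: [0.971, 1.341, -0.971]
force: [-0.5, 0.9, 5.3]
gripper_width: 0.296
[ 0.46750463 -0.14437999  0.22425806] [-1.27539166  1.30408546  4.77712063] 0.30232862817581685
```

View pics/w26.png

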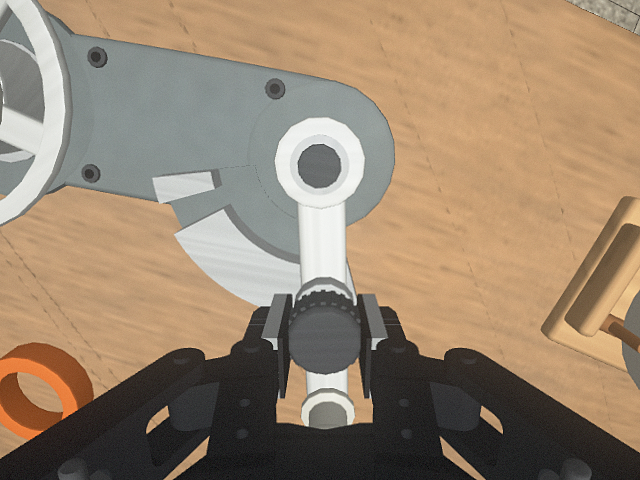

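```bash
python3 -m creep '[0.1,-5,0,0,0,0.1,-9,0,0,0,0.1,-13,0,0,0,0.1,-15,0,0,0,0.1,-15,0,0,0]'
```

```text
t: 30.6
position: [0.4672, -0.1442, 0.2382]
ee_rot: [0.972, 1.342, -0.971]
force: [5.7, 1.2, -8.4]
gripper_width: 0.295
```

```bash
python3 -m creep '[0.1,0.5,0.45,-7.3,7,0.1,0.5,1.8,-14.5,14,0.1,0.5,4,-21.5,21,0.1,0.5,7,-28.2,28,0.1,0.5,10.9,-34.4,35]'; python3 -m creep '[0.1,0,0,0,0,0.1,0,0,0,0]'; python3 - <<'E'
from h import *
c=snap("wrist","w27"); s=read_state();print(s["position"],s["force"],s["ft_torque"])
v=s["position"][:2]-[.5225,-.1238]; print(np.linalg.norm(v),np.degrees(np.arctan2(v[1],v[0]))%360)
E
```

```text
t: 31.02
position: [0.4663, -0.1081, 0.2371]
ee_rot: [1.425, 1.052, -1.426]
force: [3.9, -4.5, -7.9]
gripper_width: 0.302
t: 31.18
position: [0.4664, -0.1084, 0.2371]
ee_rot: [1.417, 1.058, -1.419]
force: [2.4, -3.6, -7.4]
gripper_width: 0.295
[ 0.46632478 -0.10846742  0.23710619] [ 1.9072516  -3.05478302 -9.02004943] [-0.58693108 -0.34319859 -0.19551873]
0.05823008813897777 164.73343015058478
```

View pics/w27.png

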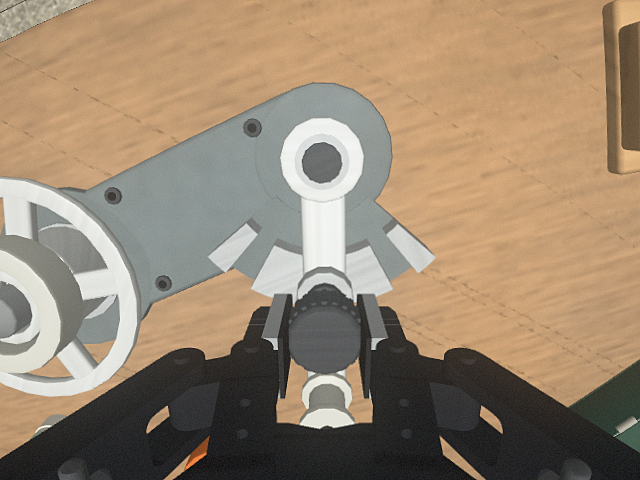

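```bash
python3 -m creep '[0.1,0,0.45,-7.3,7,0.1,0,1.8,-14.5,14,0.1,0,4,-21.5,21,0.1,0,7,-28.2,28,0.1,0,10.9,-34.4,35]'; python3 -m creep '[0.1,0,0,0,0,0.1,0,0,0,0,0.1,0,0,0,0]'; python3 - <<'E'
from h import *
c=snap("wrist","w28"); s=read_state();print(s["position"],s["force"],s["ft_torque"])
v=s["position"][:2]-[.5225,-.1238]; print(np.linalg.norm(v),np.degrees(np.arctan2(v[1],v[0]))%360)
E
```

```text
t: 31.65
position: [0.4862, -0.0785, 0.2366]
ee_rot: [1.836, 0.636, -1.841]
force: [-0.0, -4.8, -7.5]
gripper_width: 0.299
t: 31.9
position: [0.486, -0.0787, 0.2366]
ee_rot: [1.831, 0.642, -1.835]
force: [-2.3, -4.4, -8.2]
gripper_width: 0.3
[ 0.48604256 -0.0786699   0.23667722] [-2.22169726 -4.93751089 -7.84724673] [-0.71564218  0.44159381 -0.20569729]
0.0580161204687588 128.93231022238425
```

View pics/w28.png

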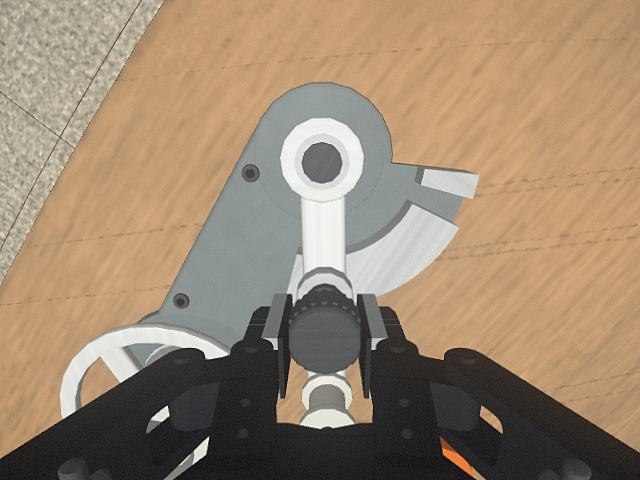

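```bash
python3 -m creep '[0.1,4,0,0,0,0.1,8,0,0,0,0.1,12,0,0,0,0.1,14,0,0,0,0.1,14,0,0,0]'; python3 - <<'E'
from h import *
c=snap("wrist","w29"); s=read_state();print(s["position"],s["force"],s["ft_torque"])
E
```

```text
t: 32.37
position: [0.4867, -0.0784, 0.2242]
ee_rot: [1.834, 0.64, -1.837]
force: [-8.4, -0.4, 8.3]
gripper_width: 0.298
[ 0.48663962 -0.07838047  0.22420074] [-9.02711052 -1.39649354  9.69053695] [-0.23039419  1.39386151 -0.50468043]
```

View pics/w29.png

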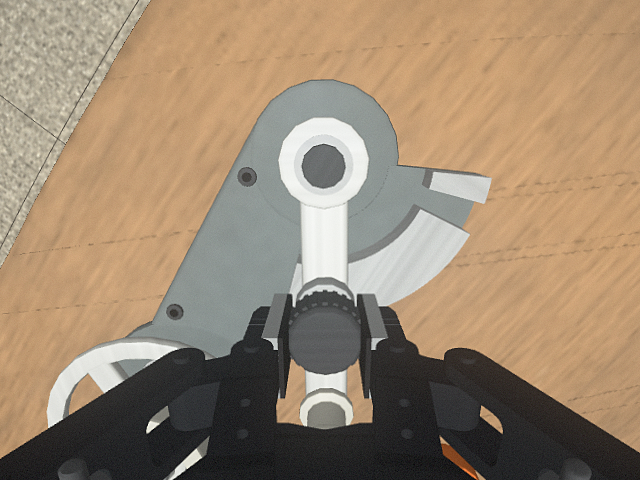

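```bash
python3 -m creep '[0.2,-2,0,0,0,0.45,-2,0,0,0,0.5,-2,0,0,0,0.5,-2,0,0,0,0.5,-2,0,0,0]'; python3 -m creep '[0.5,-15,0,0,0,0.5,-40,0,0,0,0.5,-80,0,0,0,0.5,-100,0,0,0,0.5,-100,0,0,0]'; python3 - <<'E'
from h import *
c=snap("wrist","w30"); s=read_state();print(s["t"],s["position"],s["force"]); P=cloud(c)
g=c["color"].max(2)
m=(g<110)&(np.hypot(P[...,0]-.4855,P[...,1]+.077)<.02)&(P[...,2]>.06)
z=P[m][:,2]; print("ring top z",np.median(z),m.sum())
m&=abs(P[...,2]-np.median(z))<.004
cn=max(cv2.findContours(m.astype(np.uint8),cv2.RETR_EXTERNAL,cv2.CHAIN_APPROX_NONE)[0],key=cv2.contourArea)[:,0]
f=np.array(fitcircle(onplane(c,cn,.072))); v=f[:2]-[.5225,-.1238]; print(f,np.linalg.norm(v),np.degrees(np.arctan2(v[1],v[0])))
c=snap("scene","s30");cv2.imwrite("pics/s30c.png",cv2.resize(c["color"][170:340,240:500,::-1],None,fx=3,fy=3))
snap("top","t30")
E
```

```text
t: 32.83
position: [0.4873, -0.0782, 0.2256]
ee_rot: [1.837, 0.637, -1.834]
force: [-0.0, -0.2, -0.3]
gripper_width: 0.503
t: 33.25
position: [0.4889, -0.0788, 0.3307]
ee_rot: [1.841, 0.63, -1.826]
force: [2.0, -0.5, 0.6]
gripper_width: 0.501
33.3 [ 0.48803445 -0.07854097  0.32817088] [ 0.15501311  0.09625198 -0.69238319]
ring top z 0.23639121077817293 8494
[0.39789291 0.03562829 0.03127047] 0.2023469986640542 128.01072259734988
```

View pics/w30.png

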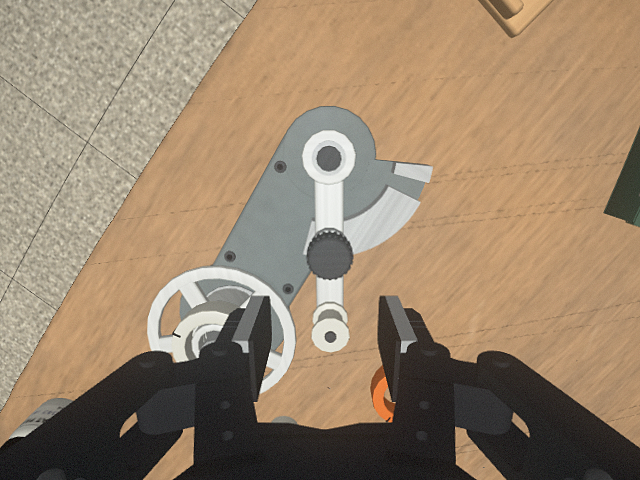

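View pics/s30c.png

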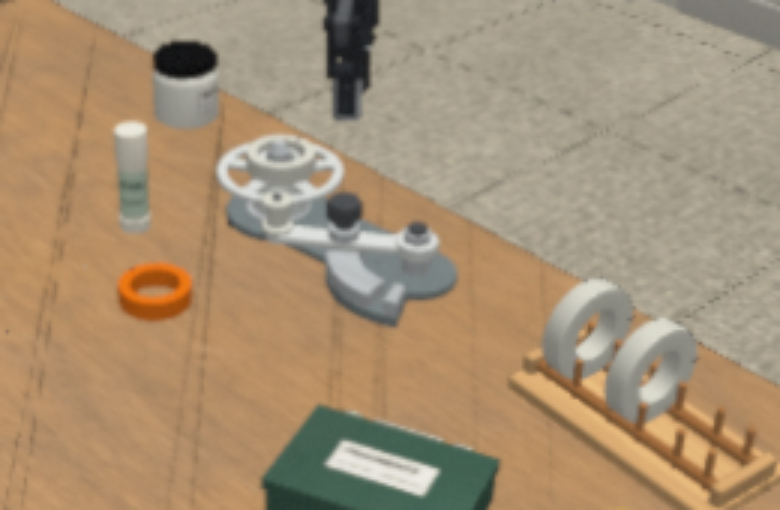

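```bash
python3 - <<'E'
from h import *
c=load("w30.npy"); P=cloud(c); g=c["color"].max(2)
m=(g<110)&(np.hypot(P[...,0]-.4855,P[...,1]+.077)<.02)&(P[...,2]>.065)&(P[...,2]<.1)
z=P[m][:,2]; print("ring top z",np.percentile(z,[5,50,95]),m.sum())
cn=max(cv2.findContours((m&(abs(P[...,2]-np.median(z))<.004)).astype(np.uint8),cv2.RETR_EXTERNAL,cv2.CHAIN_APPROX_NONE)[0],key=cv2.contourArea)[:,0]
f=np.array(fitcircle(onplane(c,cn,.072))); v=f[:2]-[.5228,-.1238]; w=np.array([.4664,-.1430])-[.5228,-.1238]
print(f,np.linalg.norm(v),"swing deg",(np.degrees(np.arctan2(w[1],w[0])-np.arctan2(v[1],v[0])))%360)
for n in("w23","t30","s30"):
    c=load(n+".npy"); P=cloud(c); r=np.hypot(P[...,0]-.505,P[...,1]-.024)
    for nm,a,b,lo,hi in(("core",.0215,.0285,.055,.08),("rim",.0475,.0535,.04,.06)):
        q=P[(r>a)&(r<b)&(P[...,2]>lo)&(P[...,2]<hi)]
        if len(q)<20: continue
        A=np.c_[q[:,:2]-[.505,.024],np.ones(len(q))]; k=np.linalg.lstsq(A,q[:,2],rcond=None)[0]; print(n,nm,len(q),k.round(4))
E
```

```text
ring top z [0.06734632 0.07104113 0.07229044] 1577
[ 0.48578991 -0.07920419  0.01354257] 0.05795285235649979 swing deg 69.11058029165645
w23 core 2937 [ 0.0065 -0.0111  0.0672]
w23 rim 4259 [-0.0007  0.0003  0.0494]
t30 core 57 [0.0222 0.0725 0.065 ]
t30 rim 144 [-0.0154  0.0008  0.0493]
s30 core 132 [0.0661 0.0366 0.0658]
s30 rim 128 [0.0161 0.0082 0.0502]
```

```bash
python3 -m creep '[0.5,0,0,0,0,0.5,0,0,0,0,0.5,0,0,0,0]'; python3 -c "
from station import finish_job; print(finish_job())"
```

```text
t: 33.65
position: [0.4865, -0.0781, 0.3239]
ee_rot: [1.835, 0.639, -1.839]
force: [-0.8, -0.3, 0.5]
gripper_width: 0.498
the job is handed in; nothing more can be done
None
```

The reel is made up and the guide arm is in its running notch. I handed the job in at about 33.7 s, with the gripper clear of everything. The hand-in gave no verdict.

**What I did:** I threaded the spacer on, then the flange with its hub up. I took the small core from the rack, stood it on the bench, tipped it flat and threaded it over the hub. Then I lifted the knurled ring, swung the arm about 70° and lowered the pin.

**Last checks:**

| Item | Measured | Expected |
|---|---|---|
| Flange plate top height | 49.4 mm, level | 50 mm |
| Core top height | 67.2 mm, about 0.013 rad tilt | 68 mm |
| Flange, distance from spindle axis | about 2 mm | under 6 mm |
| Core, distance from spindle axis | about 2.5 mm | under 6 mm |
| Ring top height | about 71 mm | 72 mm (pin home) |
| Arm swing | 69° (1.21 rad) | 1.22 rad |

- **Spacer:** I checked it by the contact height as it seated and by eye in the scene picture.
- **Pin:** With the ring still gripped, the hand came down to the same height as at the parked notch.
- **Larger cores and bystanders:** The larger cores, jar, tin and glue stick looked undisturbed in the last scene picture. I last saw the tape reel earlier, in a wrist picture. I measured none of their positions.

**Disagreements:** The scene and top cameras' coarse depth showed a core tilt of about 0.075 rad. They see only a few dozen to about 130 points on it, so I went by the close wrist view. The ring's radius from the pivot came out at 58 mm against the given 60 mm, within the camera calibration error.

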